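# Bed the can crusher down on its mounts, nut by nut, crosswise

### The job

The can crusher floats on its four rubber mounts with its T-handle nuts only spun on. Draw its flange down evenly by tightening the nuts crosswise, always going from a nut to the one diagonally opposite before the other pair: a first round that takes all four about half way down (some 50 to 60 degrees of turn each), then a second round, crosswise again, that brings every nut to hand-snug, about 0.4 newton metres, with the flange fully home and level on the steel sleeves inside the rubber. Do not let the flange cock over or overtighten a nut, leave the bottle, vase and loose can alone, and finish with your hand clear.

Things in the scene. Friction and masses are not known exactly. Their poses are not given: they have to be found in the camera images.
- mount: four mounts fixed to the cabinet top, as one: black rubber cushions 42 mm across, 14 mm tall, each with a chrome 10 mm stud standing up to 63.5 mm. Origin on the cabinet top at the centre of the four, z up; studs at x +-95, y +-85 mm in its frame. Hidden in each cushion is a steel sleeve 2.1 to 4.1 mm shorter than the rubber (the four alike); the flange is home when it sits on all four
- crusher: chrome bench can crusher on a flange plate 246 x 226 x 6 mm, origin under its centre, 14 mm over the cabinet top at the start, axes as the mount's. Within 35 mm of its y axis: cradle, anvil, press plate, bearing block, up to 64 mm over the origin; a folded lever runs along -y to 300 mm, up to 68 mm high. It can only sink and tilt on its studs; the rubber pushes back 2.5 N per mm at each corner
- nut1: black plastic T-handle nut on the stud at mount x +95, y +85 mm (diagonally across from nut3). Origin on the stud axis, under its collar (32 mm across, 8 mm tall). On it, 8 to 40 mm up, a straight bar 12 mm thick along its own x with a round end 16 mm across at x +-26 mm. Push an end round with shut fingers (the end that points away from the crusher leaves most room), or grip the bar.
- nut2: T-handle nut like nut1, at mount x -95, y +85 mm (diagonally across from nut4). The nuts have a steep quick thread: clockwise seen from above tightens and lowers a nut by 2 mm per radian, so the hand must sink with it. They start 0.2 to 0.7 mm clear of the flange and stay where they are left
- nut3: T-handle nut like nut1, at mount x -95, y -85 mm (diagonally across from nut1). Turning any nut takes 0.12 N m by itself (locking thread) and another 0.007 N m per newton of its push on the flange: 0.12 to 0.25 N m while it runs down and squeezes rubber, then a steep climb of about 1.5 N m per radian once the flange is home on the sleeve below it
- nut4: T-handle nut like nut1, at mount x +95, y -85 mm (diagonally across from nut2). For every nut: hand-snug is about 0.4 N m of turning torque, which is 15.5 N pushed squarely at a round end, 26 mm from the axis; more than 0.55 N m (21 N) is overtightened. Judge it while the nut turns: at rest its thread holds it, and a gripping hand can feel anything
- bottle: bystander: empty green glass bottle, 72 mm across, 262 mm tall, standing; origin under its centre
- vase: bystander: empty white ceramic vase, 106 mm across, 165 mm tall, standing; origin under its centre
- can: bystander: squashed aluminium can lying flat, 68 mm across, 27 mm tall; origin under its centre

How it is judged:
On the way, in this order (a step that is already met when the one before it is completed fails the run):
1. first round: two diagonally opposite nuts have been drawn down (each at least 0.8 mm below where it first met the flange) while the other two have not been tightened yet (((z of each of nut1, nut3 in the frame of mount below 0.0192 m and z of each of nut2, nut4 in the frame of mount above 0.0196 m) or (z of each of nut2, nut4 in the frame of mount below 0.0192 m and z of each of nut1, nut3 in the frame of mount above 0.0196 m))), for 0.2 s.
2. first round complete: all four nuts are drawn down at least 0.8 mm, and none is snug yet (each presses with less than 22 N) (z of each of nut1, nut2, nut3, nut4 in the frame of mount below 0.0192 m and contact force between each of nut1, nut2, nut3, nut4 and crusher below 22 N), for 0.2 s.
3. second round: two diagonally opposite nuts are snug (pressing with more than 18 N) while the other two are not (((contact force between each of nut1, nut3 and crusher above 18 N and not (contact force between nut2 and crusher above 18 N) and not (contact force between nut4 and crusher above 18 N)) or (contact force between each of nut2, nut4 and crusher above 18 N and not (contact force between nut1 and crusher above 18 N) and not (contact force between nut3 and crusher above 18 N)))), for 0.2 s.
At the end, for the whole second after the job is handed in: every nut is snug, pressing on the flange with more than 18 N (more than the squeezed rubber alone can give, so the flange is home on its sleeves) and less than 65 N; the crusher is level within 0.004 rad; bystanders stand where they were; nothing is touched (contact force between each of nut1, nut2, nut3, nut4 and crusher above 18 N and angle between crusher's own z axis and vertical below 0.004 rad and linear speed of each of bottle, vase, can below 0.02 m/s).
It fails at once if a nut was overtightened (it pressed on the flange with more than 65 N, about 0.57 N m) (contact force between any of nut1, nut2, nut3, nut4 and crusher above 65 N).
It fails at once if the crusher's flange was cocked over (tilted by more than 0.0145 rad) (angle between crusher's own z axis and vertical above 0.0145 rad).
It fails at once if a nut was run home (more than 25 N) while another had not been drawn down at all (contact force between any of nut1, nut2, nut3, nut4 and crusher above 25 N and z of any of nut1, nut2, nut3, nut4 in the frame of mount above 0.0196 m).
It fails at once if a bystander was knocked over or shifted by more than 20 mm (distance of any of bottle, vase, can from where it was at the start of the episode above 0.02 m or angle between any of bottle, vase, can's own z axis and vertical above 0.3 rad).
It also fails if it takes over 72 s, if anything falls off the work surface, if the arm or the gripper's body presses on something with over 40 N, if the wrist force passes 120 N, or if a joint passes its speed limit or range.

### The arm

A 7-joint arm with a two-finger parallel gripper is mounted at the origin on the work surface. World frame = base frame: x ahead of the robot, y to its left, z up, the work surface at z = 0. Lengths are in m, angles in rad, forces in N, time in s.
With the tool pointing down it reaches from about 0.425 to 0.925 m from the base axis. Payload 6.8 kg.
Tool frame: the origin (TCP) lies between the finger pads; the fingertips stand 14 mm ahead of it and the grasp point (between the pads) lies 5 mm behind it; z points along the fingers, y is the line along which they close (so a half turn about z gives the same grasp; the last joint's range is limited). The gripper opens to 85 mm and grips with 20 to 120 N. Pads are 22 mm wide; open, the fingers measure 114 mm over their backs; the gripper's body (76 mm by 85 mm) begins 54 mm behind the grasp point. The pads swing forward as they close: fully open they stand 13 mm farther back than shut.
Start: joints at [-1.25, 0.477, 0.022, 1.555, -0.011, 1.109, -0.083], TCP at [0.281, 0.614, 0.245] pointing down, gripper open.
Joint ranges: [-2.96, 2.96], [-0.34, 2.1], [-1.41, 1.46], [0.24, 2.44], [-1.37, 4.51], [0.17, 1.92], [-2.96, 2.96]. Speed limits (rad/s): [2.39, 2.39, 3.14, 3.14, 3.14, 3.14, 3.14].

### API

Orientations are given as a rotation vector (axis times angle).
In Python, from bench import r, eyes, ticket gives the robot as it stands. The module is installed in compiled form; this text tells all that it offers.
- The arm moves only by the tool arm_command, never from a script. Its argument "plan" is text: rows parted by semicolons, each of 4 numbers parted by spaces: the shift along the tool's x, y, z in m, then the turn about the tool's z in degrees. In form: tx ty tz yaw; .... A call has 1 to 20 rows; each row shifts and turns the commanded pose from where the row before left it, along the tool's axes as they then stand; what a row does not reach is not made up. A row lasts 1/8 s, in which the tool goes at most 62.5 mm and 10.7 degrees, less where a joint would pass 70% of its speed; a pose out of reach is approached as far as the arm can. A call is refused whole if a number of a shift passes 0.0625 or a number of a turn 10.7, either way. A call with a gripper value outside its range is refused whole. "hand" is the closure, from -1 (fully open) to 1 (shut), set as the call begins (left out, the last holds). The fingers move at their own pace and stop on an object; "grip_force" is the grip in N (left out, the last holds). Time passes only in rows, so rows that do not move let the fingers close. It gives the time, the measured TCP pose, the force, the opening and the grip force at its end, in the units of the state.
- r.get_obs(): the state, without advancing time (a new reading comes with each control period).
- eyes.grab_frame(name): name is "scene" or "top" or "wrist"; returns (picture, depth): 400x640x3 uint8, red, green, blue; 400x640 float32, m along the optical axis (not along the pixel's ray), 0 where there is no reading.
- eyes.calibration(name): a dict with "fov_y" (degrees; the focal length in pixels is half the picture's height over the tangent of half this angle, whatever the lens; pixels are square), "cx", "cy" (the principal point, pixels), "k1" (the pictures are not rectified: a ray, as slopes to the right and down, at radius r is drawn at 1 + k1 r^2 times it, then the intrinsics apply), "origin" and "attitude" of the camera in the world; the wrist camera has in their place "tool_from_camera" (4x4, takes a point from camera to tool coordinates, whose origin is the TCP and whose axes are the flange's). Camera axes: x right, y up, looking along -z (the intrinsics and any distortion apply to the point x, -y, -z); pixel columns grow to the right and rows downward; lengths in m; the calibration is good to about 2 mm. A picture is of the moment at which its call begins: read the wrist's pose just before it. calibration takes no time and is no camera call.
- ticket.hand_in(): hands the job in; it is judged then, once.
The state is a dict: "clock": time; "joints": joint angles; "qvel": joint speeds; "tau": joint torques, N m; "tcp_pos": TCP position; "orientation": TCP orientation; "contact_force": force on the tool from outside, world axes, zero at the start; "moment": the same for the moment, N m; "grip_width": finger opening in m; "gripper_force": force on a finger pad.
Only numpy, scipy, OpenCV 4.12 (cv2) and the standard library are available. Lean on these libraries where they do the work, as an engineer would, in place of code of your own. Each camera call takes 0.05 s, during which the arm holds its last target. There are 200 camera calls.

## Working session

There is one attempt and no reset: what is moved stays moved. The work goes in short steps, Python scripts to look and compute and a tool call to move; the robot and the scene stay as the last step left them, time stands still between calls to the robot, and variables do not carry over. Pictures are saved under pics/ and viewed, at most 10 in all, crops included, and the job is handed in when it is done.

Besides the shell and the picture viewer there is one more tool, called as a command line: name --argument value ..., lists and objects as JSON in quotes. arm_command: Moves the arm, as the interface text tells. Its arguments: {"type":"object","properties":{"plan":{"type":"string"},"hand":{"type":"number"},"grip_force":{"type":"number"}},"required":["plan"]}

```bash
mkdir -p pics; python3 - <<'E'
from bench import r,eyes,ticket
import cv2,numpy as np
print(r.get_obs())
ims=[]
for n in("scene","top"):
    c=eyes.calibration(n);print(n,c)
    p,d=eyes.grab_frame(n);np.savez(f"pics/{n}0.npz",p=p,d=d)
    cv2.imwrite(f"pics/{n}0.png",p[:,:,::-1])
print(eyes.calibration("wrist"))
E
```

```text
{'clock': 0.0, 'joints': array([-1.25005823,  0.47780976,  0.02228931,  1.55645491, -0.0115313 ,
        1.10930519, -0.08311143]), 'qvel': array([-0.00097746, -0.00039875, -0.00070449,  0.00178827,  0.00076594,
        0.00092615,  0.00081653]), 'tau': array([-1.14329964e-04, -5.96451437e+01,  1.60828527e+00, -2.81200397e+01,
        1.25335524e-02,  9.45376523e-03,  1.71350422e-05]), 'tcp_pos': array([0.28041235, 0.61336786, 0.24431677]), 'orientation': array([-6.68338764e-01, -3.06936195e+00,  2.86623096e-03]), 'contact_force': array([-0.87173245,  0.43312992, -0.17605904]), 'moment': array([ 0.0018379 , -0.08728993,  0.0086672 ]), 'gripper_force': 0.0, 'grip_width': 0.0851987839927796}
scene {'fov_y': 49.4400302999884, 'cx': 326.5534438421009, 'cy': 206.9608725513994, 'k1': -0.05239611698572945, 'origin': array([1.16207843, 0.51950983, 0.68219959]), 'attitude': array([0.45994931, 0.89023887, 2.05685042])}
top {'fov_y': 49.561523550815835, 'cx': 318.4472617824531, 'cy': 207.338446825546, 'k1': -0.11650630977007657, 'origin': array([0.50205649, 0.14529599, 0.97380255]), 'attitude': array([ 0.0927175 , -0.09791075, -1.59072341])}
{'fov_y': 62.72957823130275, 'cx': 321.56479382679817, 'cy': 204.10568725225508, 'k1': -0.0556796123586094, 'tool_from_camera': array([[ 1.04984279e-03,  9.56221874e-01,  2.92640780e-01,
         7.48037091e-02],
       [ 9.99999441e-01, -9.66194345e-04, -4.30377597e-04,
         9.28729367e-04],
       [-1.28788606e-04,  2.92641068e-01, -9.56222353e-01,
        -1.28303622e-01],
       [ 0.00000000e+00,  0.00000000e+00,  0.00000000e+00,
         1.00000000e+00]])}
```

View pics/top0.png

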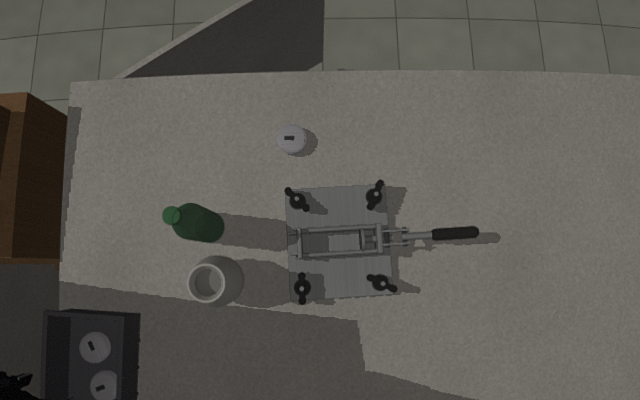

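View pics/scene0.png

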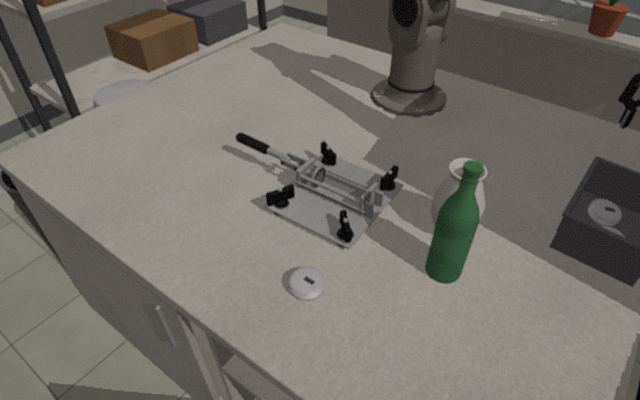

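```bash
cat > h.py <<'E'
import numpy as np,cv2
from scipy.spatial.transform import Rotation as R
from bench import r,eyes
def cam(n,obs=None):
    c=eyes.calibration(n);T=np.eye(4)
    if n=="wrist":
        T[:3,:3]=R.from_rotvec(obs["orientation"]).as_matrix();T[:3,3]=obs["tcp_pos"];T=T@c["tool_from_camera"]
    else: T[:3,:3]=R.from_rotvec(c["attitude"]).as_matrix();T[:3,3]=c["origin"]
    return c,T
def rays(c,uv):
    f=200/np.tan(np.radians(c["fov_y"]/2));K=np.array([[f,0,c["cx"]],[0,f,c["cy"]],[0,0,1]])
    s=cv2.undistortPoints(np.asarray(uv,float).reshape(-1,1,2),K,np.array([c["k1"],0,0,0,0])).reshape(-1,2)
    return np.c_[s[:,0],-s[:,1],-np.ones(len(s))]
def on_plane(c,T,uv,z):
    d=rays(c,uv)@T[:3,:3].T;o=T[:3,3];return o+d*((z-o[2])/d[:,2])[:,None]
def by_depth(c,T,uv,dep):
    return (rays(c,uv)*np.asarray(dep)[:,None])@T[:3,:3].T+T[:3,3]
def pca(P):
    m=P.mean(0);u,s,v=np.linalg.svd(P-m,full_matrices=False);return m,np.degrees(np.arctan2(v[0,1],v[0,0]))%180,s/np.sqrt(len(P))
def fit(N):  # N: nuts 1..4 world xy -> mount centre, yaw deg, residuals
    M=np.array([[95,85],[-95,85],[-95,-85],[95,-85]])/1e3
    c=N.mean(0);A=(N-c);t=np.arctan2((M[:,0]*A[:,1]-M[:,1]*A[:,0]).sum(),(M*A).sum())
    Q=np.array([[np.cos(t),-np.sin(t)],[np.sin(t),np.cos(t)]]);P=c+M@Q.T
    return c,np.degrees(t),P,N-P
E
python3 - <<'E'
from h import *
D=np.load("pics/top0.npz");p,d=D["p"],D["d"];c,T=cam("top")
v,u=np.mgrid[:400,:640];uv=np.c_[u.ravel(),v.ravel()];P=by_depth(c,T,uv,d.ravel()).reshape(400,640,3)
print("table",np.median(P[240:260,440:520][...,2]),P[350,500])
g=p.max(2);N=[]
for x,y in[(297,199),(302,288),(380,283),(375,195)]:
    m=np.zeros_like(g,bool);m[y-22:y+22,x-22:x+22]=1
    m&=(g<50)&(P[...,2]>.045)&(P[...,2]<.075)
    pts=on_plane(c,T,np.c_[u[m],v[m]],.06)[:,:2]
    a=pca(pts);dz=np.median(P[m][:,2]);N.append(a[0]);print(a,m.sum(),dz)
print(fit(np.array(N)))
for nm,(x,y),h in[("bottle",(172,215),.262),("vase",(207,283),.165),("can",(293,139),.027)]:
    print(nm,on_plane(c,T,[[x,y]],h))
E
```

```text
table -5.32132306937938e-05 [ 0.28742177 -0.26129797  0.00063254]
(array([0.63168459, 0.18680504]), np.float64(45.44416685116519), array([0.02032342, 0.00393887])) 169 0.060648051087592414
(array([0.44370494, 0.18015657]), np.float64(0.3585623360639829), array([0.02010712, 0.00393538])) 176 0.06063347778493511
(array([0.45100494, 0.01083965]), np.float64(62.2135396826896), array([0.02006023, 0.00375697])) 163 0.060167747452681275
(array([0.63757796, 0.01934878]), np.float64(156.3078906881276), array([0.02059702, 0.00392257])) 169 0.060594763881049896
(array([0.54099311, 0.09928751]), np.float64(2.2844437582416455), array([[0.63252946, 0.1880067 ],
       [0.44268046, 0.18043321],
       [0.44945675, 0.01056832],
       [0.63930575, 0.01814181]]), array([[-0.00084487, -0.00120167],
       [ 0.00102448, -0.00027664],
       [ 0.00154819,  0.00027133],
       [-0.00172779,  0.00120697]]))
bottle [[0.58104161 0.38727759 0.262     ]]
vase [[0.46305928 0.35210815 0.165     ]]
can [[0.77339763 0.19474758 0.027     ]]
```

```bash
cat >> h.py <<'E'
def pose():
    o=r.get_obs();M=R.from_rotvec(o["orientation"]).as_matrix();return o,np.degrees(np.arctan2(M[1,0],M[0,0]))
def rows(target,psi,n):
    "suggest n equal rows from the present pose to target xyz, tool-x azimuth psi (mod 360)"
    o,a=pose();d=(np.asarray(target)-o["tcp_pos"])/n;t=-((psi-a+180)%360-180)/n
    out=[]
    for i in range(n):
        b=np.radians(a-t*i);x=np.array([np.cos(b),np.sin(b)]);y=np.array([np.sin(b),-np.cos(b)])
        out.append("%.4f %.4f %.4f %.2f"%(d[:2]@x,d[:2]@y,-d[2],t))
    print("from",o["tcp_pos"].round(4),round(a,2),"q7",o["joints"][6].round(2),"t",o["clock"]);print("; ".join(out))
E
python3 -c "
from h import *
rows([.555,.10,.225],90,10)"
```

```text
from [0.2804 0.6134 0.2445] 155.43 q7 -0.08 t 0.1
-0.0463 -0.0353 0.0019 6.54; -0.0500 -0.0298 0.0019 6.54; -0.0531 -0.0239 0.0019 6.54; -0.0555 -0.0177 0.0019 6.54; -0.0571 -0.0112 0.0019 6.54; -0.0580 -0.0047 0.0019 6.54; -0.0582 0.0020 0.0019 6.54; -0.0576 0.0086 0.0019 6.54; -0.0562 0.0151 0.0019 6.54; -0.0541 0.0214 0.0019 6.54
```

arm_command --plan "-0.046 -0.035 0.002 6.5; -0.050 -0.030 0.002 6.5; -0.053 -0.024 0.002 6.5; -0.0555 -0.0175 0.002 6.5; -0.057 -0.011 0.002 6.5; -0.058 -0.0045 0.002 6.5; -0.058 0.002 0.002 6.5; -0.0575 0.0085 0.002 6.5; -0.056 0.015 0.002 6.5; -0.054 0.0215 0.002 6.5; 0 0 0 0; 0 0 0 0" --hand 0.2 --grip_force 60

```text
clock: 1.6
tcp_pos: [0.556, 0.1031, 0.2249]
orientation: [-2.212, -2.23, 0.001]
contact_force: [0.2, 1.9, 0.2]
grip_width: 0.0342
gripper_force: 0.0
```

```bash
python3 - <<'E'
from h import *
o,a=pose();c,T=cam("wrist",o);p,d=eyes.grab_frame("wrist");np.savez("pics/w1.npz",p=p,d=d)
cv2.imwrite("pics/w1.png",p[:,:,::-1]);print(o["tcp_pos"],a,o["grip_width"],o["clock"],o["moment"],o["contact_force"])
v,u=np.mgrid[:400,:640];P=by_depth(c,T,np.c_[u.ravel(),v.ravel()],d.ravel()).reshape(400,640,3)
g=p.max(2);N=[]
for q in[(.6325,.188),(.4427,.1804),(.4495,.0106),(.6393,.0181)]:
    near=np.hypot(P[...,0]-q[0],P[...,1]-q[1])<.042
    m=near&(g<60)&(P[...,2]>.05)&(P[...,2]<.07)
    if m.sum()<20: print("few",m.sum());continue
    pts=on_plane(c,T,np.c_[u[m],v[m]],.0605)[:,:2]
    a=pca(pts);rect=cv2.minAreaRect((pts*1e3).astype(np.float32))
    N.append(np.array(rect[0])/1e3);print(a,m.sum(),np.median(P[m][:,2]),rect)
if len(N)==4:print(fit(np.array(N)))
E
```

```text
[0.55601087 0.1030521  0.22485771] 90.4675000619688 0.03422048703186124 1.6 [0.02176114 0.01423815 0.05244657] [0.16472246 1.85276972 0.16722433]
(array([0.63164723, 0.18766732]), np.float64(45.3908797564371), array([0.02007103, 0.00396245])) 1097 0.05985680490018952 ((631.5972290039062, 187.3343048095703), (66.69915008544922, 16.13950538635254), 45.47614669799805)
(array([0.44641997, 0.18001352]), np.float64(0.5014567759280624), array([0.02070044, 0.00384805])) 1048 0.06012154201333189 ((445.4513244628906, 180.1153106689453), (14.960138320922852, 68.02548217773438), 89.97205352783203)
(array([0.45400585, 0.01665171]), np.float64(63.068431133612734), array([0.02100211, 0.00393348])) 672 0.059664376929409985 ((452.12237548828125, 13.961212158203125), (69.81181335449219, 15.674933433532715), 62.26167297363281)
(array([0.64417198, 0.02015403]), np.float64(150.4894756647178), array([0.01882613, 0.00383549])) 597 0.05937830384481768 ((638.9129028320312, 22.20108985900879), (16.827905654907227, 68.72759246826172), 63.9510612487793)
(array([0.54202096, 0.10090298]), np.float64(2.3930935036550016), array([[0.63338891, 0.18979559],
       [0.44355462, 0.1818621 ],
       [0.450653  , 0.01201036],
       [0.6404873 , 0.01994386]]), array([[-0.00179168, -0.00246129],
       [ 0.00189671, -0.00174679],
       [ 0.00146937,  0.00195085],
       [-0.0015744 ,  0.00225723]]))
```

View pics/w1.png

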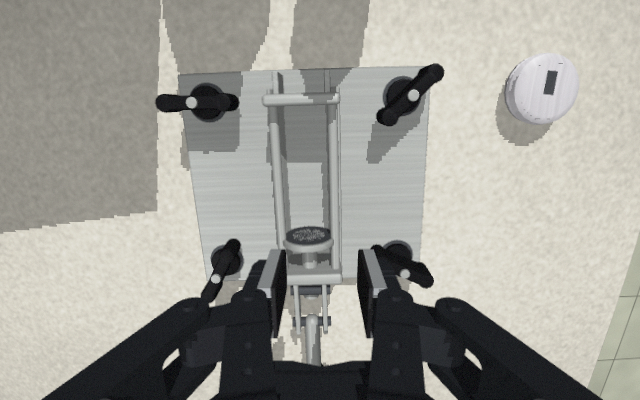

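The wrist view shows all four T-bars with bright stud tips at about (192,102), (413,95), (215,279), (404,273); I'll use those tips for the centres.

```bash
python3 - <<'E'
from h import *
def stud(p,x,y):
    g=p.min(2).astype(float)[y-7:y+8,x-7:x+8];n,l,s,cen=cv2.connectedComponentsWithStats((g>110).astype(np.uint8))
    k=min(range(1,n),key=lambda i:np.hypot(*(cen[i]-7)));return cen[k]+[x-7,y-7],s[k,4]
o,a=pose()
p=np.load("pics/w1.npz")["p"];c,T=cam("wrist",o)
S=[stud(p,*q) for q in[(413,95),(192,102),(215,279),(404,273)]];print(S)
W=on_plane(c,T,[s[0] for s in S],.0635)[:,:2];print(W);print(*fit(W),sep="\n")
p=np.load("pics/top0.npz")["p"]
f=fit(W)[2]
rows([f[0,0],f[0,1],.11],45.4,6)
E
```

```text
[(array([413.12745098,  94.76470588]), np.int32(102)), (array([190.97979798, 102.02020202]), np.int32(99)), (array([213.61538462, 277.48351648]), np.int32(91)), (array([403.56730769, 275.16346154]), np.int32(104))]
[[0.63259145 0.18854817]
 [0.44351013 0.18097944]
 [0.44889545 0.01289119]
 [0.63857124 0.01791819]]
[0.54089207 0.10008425]
1.9122714154221847
[[0.63300278 0.18820699]
 [0.44310859 0.18186683]
 [0.44878136 0.01196151]
 [0.63867555 0.01830166]]
[[-0.00041133  0.00034118]
 [ 0.00040154 -0.00088739]
 [ 0.00011409  0.00092968]
 [-0.00010431 -0.00038347]]
from [0.5559 0.104  0.2249] 90.56 q7 -0.12 t 1.65
0.0139 0.0130 0.0192 7.53; 0.0155 0.0111 0.0192 7.53; 0.0168 0.0089 0.0192 7.53; 0.0178 0.0067 0.0192 7.53; 0.0186 0.0043 0.0192 7.53; 0.0190 0.0018 0.0192 7.53
```

arm_command --plan "0.0139 0.0130 0.019 7.5; 0.0155 0.0111 0.019 7.5; 0.0168 0.0089 0.019 7.5; 0.0178 0.0067 0.019 7.5; 0.0186 0.0043 0.019 7.5; 0.0190 0.0018 0.019 7.5; 0 0 0 0; 0 0 0 0"

```text
clock: 2.65
tcp_pos: [0.6332, 0.1871, 0.1117]
orientation: [-2.896, -1.218, 0.0]
contact_force: [-0.5, -0.7, 0.1]
grip_width: 0.0339
gripper_force: 0.0
```

```bash
python3 -c "
from h import *
rows([.633,.1882,.048],45.4,2);o=r.get_obs();print(o['moment'],o['contact_force'])"
```

```text
from [0.6332 0.1871 0.1117] 45.63 q7 -0.81 t 2.65
0.0003 -0.0005 0.0318 0.12; 0.0003 -0.0005 0.0318 0.12
[-0.02699402  0.00153438  0.01228832] [-0.52743193 -0.69060705  0.12090354]
```

arm_command --plan "0.0003 -0.0005 0.032 0; 0.0003 -0.0005 0.0315 0; 0 0 0 0"

```text
clock: 3.02
tcp_pos: [0.6317, 0.1872, 0.0468]
orientation: [-2.897, -1.214, 0.006]
contact_force: [-0.4, 0.2, 0.1]
grip_width: 0.0343
gripper_force: 0.0
```

arm_command --plan "0 0 0 0; 0 0 0 0; 0 0 0 0; 0 0 0 0" --hand 1

```text
clock: 3.52
tcp_pos: [0.6346, 0.1878, 0.0498]
orientation: [2.898, 1.213, 0.004]
contact_force: [-1.9, -0.6, 8.4]
grip_width: 0.011
gripper_force: 62.8
```

```bash
cat > s.py <<'E'
from h import *
o,a=pose();print(o['clock'],o['tcp_pos'].round(4),'psi',a.round(2),'q7',o['joints'][6].round(2),'M',o['moment'].round(3),'F',o['contact_force'].round(1),'w',o['grip_width'].round(4),'g',o['gripper_force'])
E
python3 s.py
```

```text
Traceback (most recent call last):
  File "s.py", line 2, in <module>
    o,a=pose();print(o['clock'],o['tcp_pos'].round(4),'psi',a.round(2),'q7',o['joints'][6].round(2),'M',o['moment'].round(3),'F',o['contact_force'].round(1),'w',o['grip_width'].round(4),'g',o['gripper_force'])
                                                                                                                                                                 ^^^^^^^^^^^^^^^^^^^^^
AttributeError: 'float' object has no attribute 'round'
```

```bash
sed -i "s/\['grip_width'\].round(4)/['grip_width']/" s.py; python3 s.py
```

```text
3.525 [0.6346 0.1878 0.0498] psi 45.43 q7 -0.78 M [-0.191  0.484  0.025] F [-1.9 -0.6  8.4] w 0.011020616275572872 g 62.810951471328735
```

arm_command --plan "0 0 0.0001 4; 0 0 0.00035 10; 0 0 0.00035 10; 0 0 0.00035 10"

```text
clock: 4.03
tcp_pos: [0.6351, 0.1868, 0.0488]
orientation: [3.126, 0.304, 0.005]
contact_force: [-0.2, -3.2, 6.0]
grip_width: 0.0108
gripper_force: 62.8
```

```bash
python3 s.py
```

```text
4.025 [0.6351 0.1868 0.0488] psi 11.09 q7 -1.25 M [-0.823  0.213  0.201] F [-0.2 -3.2  6. ] w 0.01075541070317606 g 62.77161240577698
```

arm_command --plan "0 0 0.00035 10; 0 0 0.0003 9; 0 0 0.0001 2"

```text
clock: 4.4
tcp_pos: [0.6351, 0.1861, 0.048]
orientation: [3.129, -0.267, 0.005]
contact_force: [-1.2, -4.4, 7.7]
grip_width: 0.0111
gripper_force: 63.2
```

```bash
python3 s.py
```

```text
4.4 [0.6351 0.1861 0.048 ] psi -9.74 q7 -1.55 M [-0.96   0.323  0.107] F [-1.2 -4.4  7.7] w 0.011066239936875057 g 63.203498125076294
```

arm_command --plan "0 0 0 0; 0 0 0 0; 0 0 -0.034 0; 0 0 -0.034 0" --hand 0.2

```text
clock: 4.9
tcp_pos: [0.6332, 0.1882, 0.1144]
orientation: [3.131, -0.261, -0.002]
contact_force: [-0.8, 0.4, -0.4]
grip_width: 0.0341
gripper_force: 0.0
```

```bash
python3 s.py; python3 -c "
from h import *
rows([.4495,.0115,.112],62.2,7)"
```

```text
4.9 [0.6332 0.1882 0.1144] psi -9.52 q7 -1.6 M [ 0.006 -0.043 -0.02 ] F [-0.8  0.4 -0.4] w 0.03413398714997747 g 0.0
from [0.6332 0.1882 0.1144] -9.52 q7 -1.6 t 4.9
-0.0217 0.0292 0.0003 -10.25; -0.0266 0.0249 0.0003 -10.25; -0.0306 0.0198 0.0003 -10.25; -0.0336 0.0140 0.0003 -10.25; -0.0356 0.0078 0.0003 -10.25; -0.0364 0.0014 0.0003 -10.25; -0.0360 -0.0051 0.0003 -10.25
```

arm_command --plan "-0.0217 0.0292 0.0003 -10.25; -0.0266 0.0249 0.0003 -10.25; -0.0306 0.0198 0.0003 -10.25; -0.0336 0.0140 0.0003 -10.25; -0.0356 0.0078 0.0003 -10.25; -0.0364 0.0014 0.0003 -10.25; -0.0360 -0.0051 0.0003 -10.25; 0 0 0 0; 0 0 0 0; 0 0 0 0"

```text
clock: 6.15
tcp_pos: [0.4506, 0.0122, 0.1119]
orientation: [2.689, 1.623, 0.001]
contact_force: [-0.0, -0.1, -0.2]
grip_width: 0.0343
gripper_force: 0.0
```

```bash
python3 s.py; python3 -c "
from h import *
rows([.4495,.0115,.049],62.2,2)"
```

```text
6.15 [0.4506 0.0122 0.1119] psi 62.22 q7 -0.35 M [-0.008 -0.012 -0.039] F [-0.  -0.1 -0.2] w 0.034262981084773256 g 0.0
from [0.4506 0.0122 0.1119] 62.22 q7 -0.35 t 6.15
-0.0006 -0.0003 0.0315 0.01; -0.0006 -0.0003 0.0315 0.01
```

arm_command --plan "-0.0006 -0.0003 0.0315 0; -0.0006 -0.0003 0.0315 0; 0 0 0 0; 0 0 0 0"

```text
clock: 6.65
tcp_pos: [0.4493, 0.0107, 0.0494]
orientation: [2.69, 1.622, 0.001]
contact_force: [0.6, -0.5, -0.3]
grip_width: 0.0339
gripper_force: 0.0
```

arm_command --plan "0 0 0 0; 0 0 0 0; 0 0 0 0; 0 0 0 0" --hand 1

```text
clock: 7.15
tcp_pos: [0.4501, 0.0106, 0.0499]
orientation: [2.689, 1.621, 0.005]
contact_force: [0.9, -1.1, 8.0]
grip_width: 0.0107
gripper_force: 62.9
```

```bash
python3 s.py
```

```text
7.15 [0.4501 0.0106 0.0499] psi 62.17 q7 -0.24 M [-0.214 -0.185  0.08 ] F [ 0.9 -1.1  8. ] w 0.01072202769693308 g 62.892701625823975
```

arm_command --plan "0 0 0.0001 4; 0 0 0.00035 10; 0 0 0.00035 10; 0 0 0.00035 10; 0 0 0.00035 10; 0 0 0.0003 9; 0 0 0.0001 2"

```text
clock: 8.02
tcp_pos: [0.4508, 0.0096, 0.0481]
orientation: [3.134, 0.192, 0.007]
contact_force: [2.4, -4.8, 9.2]
grip_width: 0.0109
gripper_force: 63.3
```

```bash
python3 s.py
```

```text
8.025 [0.4508 0.0096 0.0481] psi 7.0 q7 -0.94 M [-0.787 -0.482  0.183] F [ 2.4 -4.8  9.2] w 0.010870360723033 g 63.33110332489014
```

arm_command --plan "0 0 0 0; 0 0 0 0; 0 0 -0.033 0; 0 0 -0.033 0" --hand 0.2

```text
clock: 8.52
tcp_pos: [0.4477, 0.0106, 0.1133]
orientation: [3.135, 0.197, -0.003]
contact_force: [0.8, 0.2, -0.3]
grip_width: 0.0345
gripper_force: 0.0
```

```bash
python3 - <<'E'
from h import *
rows([.4445,.1806,.112],0.4,7)
D=np.load("pics/top0.npz")["p"];o=r.get_obs();p,d=eyes.grab_frame("wrist");c,T=cam("wrist",o);np.savez("pics/w2.npz",p=p,d=d);cv2.imwrite("pics/w2.png",p[:,:,::-1])
E
python3 s.py
```

```text
from [0.4477 0.0106 0.1133] 7.19 q7 -1.07 t 8.525
0.0026 -0.0242 0.0002 0.97; 0.0022 -0.0242 0.0002 0.97; 0.0018 -0.0242 0.0002 0.97; 0.0014 -0.0243 0.0002 0.97; 0.0009 -0.0243 0.0002 0.97; 0.0005 -0.0243 0.0002 0.97; 0.0001 -0.0243 0.0002 0.97
8.575 [0.4497 0.0104 0.1163] psi 7.14 q7 -1.07 M [-0.057 -0.127  0.023] F [ 2.3 -0.2  1.3] w 0.03394419197774841 g 0.0
```

View pics/w2.png

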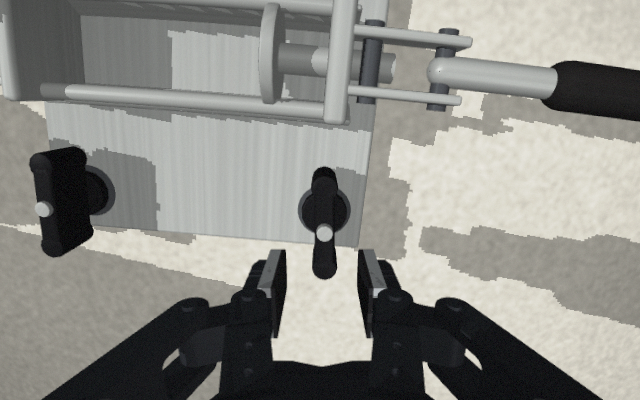

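The wrist view (nut3's bar at (324,225), centred between the fingers; nut2's at (60,200)) shows nut3 followed the turn. On to nut2.

arm_command --plan "0.002 -0.0242 0.0002 1; 0.002 -0.0242 0.0002 1; 0.0018 -0.0242 0.0002 1; 0.0014 -0.0243 0.0002 1; 0.0009 -0.0243 0.0002 1; 0.0005 -0.0243 0.0002 1; 0.0001 -0.0243 0.0002 0.8; 0 0 0 0; 0 0 0 0; 0 0 0 0"

```text
clock: 9.82
tcp_pos: [0.4447, 0.1795, 0.1115]
orientation: [3.141, 0.008, -0.001]
contact_force: [0.4, 0.6, 0.0]
grip_width: 0.0342
gripper_force: 0.0
```

```bash
python3 s.py; python3 -c "
from h import *
rows([.4445,.1806,.049],0.4,2)"
```

```text
9.825 [0.4447 0.1795 0.1115] psi 0.29 q7 -1.49 M [-0.04   0.02   0.035] F [0.4 0.6 0. ] w 0.03422393493375846 g 0.0
from [0.4447 0.1795 0.1115] 0.29 q7 -1.49 t 9.825
-0.0001 -0.0006 0.0312 -0.05; -0.0001 -0.0006 0.0312 -0.05
```

arm_command --plan "-0.0001 -0.0006 0.0312 0; -0.0001 -0.0006 0.0312 0; 0 0 0 0; 0 0 0 0"

```text
clock: 10.32
tcp_pos: [0.4452, 0.1813, 0.0499]
orientation: [-3.141, -0.008, -0.001]
contact_force: [-0.2, -0.7, 0.7]
grip_width: 0.0343
gripper_force: 0.0
```

arm_command --plan "0 0 0 0; 0 0 0 0; 0 0 0 0; 0 0 0 0" --hand 1

```text
clock: 10.82
tcp_pos: [0.4454, 0.1796, 0.0503]
orientation: [3.14, 0.008, 0.003]
contact_force: [-0.7, -7.6, 8.3]
grip_width: 0.0108
gripper_force: 61.4
```

```bash
python3 s.py
```

```text
10.825 [0.4454 0.1796 0.0503] psi 0.28 q7 -1.38 M [-1.503  0.192  0.107] F [-0.7 -7.6  8.3] w 0.010765917121234004 g 61.438854932785034
```

arm_command --plan "0 0.0012 0.0001 3; 0 0 0.00035 10; 0 0 0.00035 10; 0 0 0.00035 10; 0 0 0.00035 10; 0 0 0.0003 9; 0 0 0.0001 3"

```text
clock: 11.7
tcp_pos: [0.4447, 0.1777, 0.0484]
orientation: [2.786, -1.447, 0.004]
contact_force: [-4.2, -9.2, 10.3]
grip_width: 0.0109
gripper_force: 62.0
```

```bash
python3 s.py
```

```text
11.7 [0.4447 0.1777 0.0484] psi -54.88 q7 -2.12 M [-1.919  0.631  0.164] F [-4.2 -9.2 10.3] w 0.010882552909042111 g 61.95384085178375
```

arm_command --plan "0 0 0 0; 0 0 0 0; 0 0 -0.033 0; 0 0 -0.033 0" --hand 0.2

```text
clock: 12.2
tcp_pos: [0.4446, 0.181, 0.1141]
orientation: [-2.792, 1.44, 0.001]
contact_force: [0.3, 0.5, 1.1]
grip_width: 0.0345
gripper_force: 0.0
```

```bash
python3 s.py; python3 -c "
from h import *
rows([.640,.017,.112],-24.5,5)"
```

```text
12.2 [0.4446 0.181  0.1141] psi -54.57 q7 -2.22 M [-0.03   0.014 -0.003] F [0.3 0.5 1.1] w 0.034463433909483546 g 0.0
from [0.4446 0.181  0.1141] -54.57 q7 -2.22 t 12.2
0.0494 -0.0128 0.0004 -6.01; 0.0505 -0.0076 0.0004 -6.01; 0.0510 -0.0023 0.0004 -6.01; 0.0509 0.0031 0.0004 -6.01; 0.0503 0.0084 0.0004 -6.01
```

arm_command --plan "0.0494 -0.0128 0.0004 -6; 0.0505 -0.0076 0.0004 -6; 0.0510 -0.0023 0.0004 -6; 0.0509 0.0031 0.0004 -6; 0.0503 0.0084 0.0004 -6; 0 0 0 0; 0 0 0 0; 0 0 0 0"

```text
clock: 13.2
tcp_pos: [0.6392, 0.0181, 0.111]
orientation: [-3.069, 0.667, 0.002]
contact_force: [0.5, 0.5, 0.1]
grip_width: 0.0344
gripper_force: 0.0
```

```bash
python3 s.py; python3 -c "
from h import *
rows([.640,.0165,.049],-24.5,2)"
```

```text
13.2 [0.6392 0.0181 0.111 ] psi -24.52 q7 -1.53 M [-0.013 -0.017 -0.018] F [0.5 0.5 0.1] w 0.0343913815934843 g 0.0
from [0.6392 0.0181 0.111 ] -24.52 q7 -1.53 t 13.2
0.0007 0.0006 0.0310 -0.01; 0.0007 0.0006 0.0310 -0.01
```

arm_command --plan "0.0007 0.0006 0.031 0; 0.0007 0.0006 0.031 0; 0 0 0 0; 0 0 0 0"

```text
clock: 13.7
tcp_pos: [0.641, 0.0153, 0.0503]
orientation: [-3.069, 0.668, -0.001]
contact_force: [0.1, -0.7, 0.7]
grip_width: 0.0339
gripper_force: 0.0
```

arm_command --plan "0 0 0 0; 0 0 0 0; 0 0 0 0; 0 0 0 0" --hand 1

```text
clock: 14.2
tcp_pos: [0.6417, 0.0153, 0.0506]
orientation: [-3.068, 0.669, -0.003]
contact_force: [-1.3, 3.1, 6.9]
grip_width: 0.0107
gripper_force: 62.4
```

```bash
python3 s.py
```

```text
14.2 [0.6417 0.0153 0.0506] psi -24.6 q7 -1.48 M [ 0.36   0.194 -0.024] F [-1.3  3.1  6.9] w 0.010683606276568938 g 62.401310205459595
```

arm_command --plan "0 -0.0006 0.0001 4; 0 0 0.00035 10; 0 0 0.00035 10; 0 0 0.00035 10; 0 0 0.00035 10; 0 0 0.0003 9; 0 0 0.0001 2"

```text
clock: 15.08
tcp_pos: [0.64, 0.0141, 0.0487]
orientation: [2.409, -2.014, -0.001]
contact_force: [-6.5, -1.4, 11.1]
grip_width: 0.0112
gripper_force: 63.3
```

```bash
python3 s.py
```

```text
15.075 [0.64   0.0141 0.0487] psi -79.79 q7 -2.29 M [-0.111  1.468  0.155] F [-6.5 -1.4 11.1] w 0.011210910585356249 g 63.32136511802673
```

arm_command --plan "0 0 0 0; 0 0 0 0; 0 0 -0.033 0; 0 0 -0.033 0" --hand 0.2

```text
clock: 15.58
tcp_pos: [0.6408, 0.0153, 0.1138]
orientation: [2.413, -2.011, -0.001]
contact_force: [0.4, 0.5, -0.7]
grip_width: 0.0343
gripper_force: 0.0
```

```bash
python3 s.py; python3 -c "
from h import *
rows([.634,.1872,.112],-9.7,7);rows([.634,.1872,.112],170,16)"
```

```text
15.575 [0.6408 0.0153 0.1138] psi -79.59 q7 -2.34 M [ 0.02  -0.021  0.023] F [ 0.4  0.5 -0.7] w 0.03429201358021909 g 0.0
from [0.6408 0.0153 0.1138] -79.59 q7 -2.34 t 15.575
-0.0243 -0.0035 0.0003 -9.98; -0.0233 -0.0076 0.0003 -9.98; -0.0217 -0.0116 0.0003 -9.98; -0.0193 -0.0152 0.0003 -9.98; -0.0164 -0.0183 0.0003 -9.98; -0.0130 -0.0209 0.0003 -9.98; -0.0092 -0.0228 0.0003 -9.98
from [0.6408 0.0153 0.1138] -79.59 q7 -2.34 t 15.575
-0.0106 -0.0015 0.0001 6.90; -0.0107 -0.0002 0.0001 6.90; -0.0107 0.0011 0.0001 6.90; -0.0105 0.0023 0.0001 6.90; -0.0101 0.0036 0.0001 6.90; -0.0096 0.0048 0.0001 6.90; -0.0090 0.0059 0.0001 6.90; -0.0082 0.0069 0.0001 6.90; -0.0073 0.0079 0.0001 6.90; -0.0063 0.0087 0.0001 6.90; -0.0052 0.0094 0.0001 6.90; -0.0041 0.0099 0.0001 6.90; -0.0028 0.0104 0.0001 6.90; -0.0016 0.0106 0.0001 6.90; -0.0003 0.0107 0.0001 6.90; 0.0010 0.0107 0.0001 6.90
```

arm_command --plan "0 0 0 -10.5; 0 0 0 -10.5; 0 0 0 -10.5; 0 0 0 -10.5; 0 0 0 -10.5; 0 0 0 -10.5; 0 0 0 -10.5; 0 0 0 -10.5; 0 0 0 -10.5; 0 0 0 -10.5; 0 0 0 -10.5; 0 0 0 -10.5; 0 0 0 -10.5; 0 0 0 -10.5; 0 0 0 -10.5; 0 0 0 -10.5; 0 0 0 -10.5"

```text
clock: 17.7
tcp_pos: [0.641, 0.0151, 0.1134]
orientation: [2.035, 2.393, 0.0]
contact_force: [-0.2, -0.8, 0.2]
grip_width: 0.0341
gripper_force: 0.0
```

```bash
python3 s.py; python3 -c "
from h import *
rows([.634,.1872,.112],170.3,8)"
```

```text
17.7 [0.641  0.0151 0.1134] psi 99.23 q7 0.24 M [0.002 0.006 0.013] F [-0.2 -0.8  0.2] w 0.034130093201005504 g 0.0
from [0.641  0.0151 0.1134] 99.23 q7 0.24 t 17.7
0.0214 0.0026 0.0002 -8.88; 0.0207 0.0059 0.0002 -8.88; 0.0196 0.0090 0.0002 -8.88; 0.0179 0.0119 0.0002 -8.88; 0.0159 0.0145 0.0002 -8.88; 0.0135 0.0168 0.0002 -8.88; 0.0107 0.0187 0.0002 -8.88; 0.0077 0.0201 0.0002 -8.88
```

arm_command --plan "0.0214 0.0026 0.0002 -8.9; 0.0207 0.0059 0.0002 -8.9; 0.0196 0.0090 0.0002 -8.9; 0.0179 0.0119 0.0002 -8.9; 0.0159 0.0145 0.0002 -8.9; 0.0135 0.0168 0.0002 -8.9; 0.0107 0.0187 0.0002 -8.9; 0.0077 0.0201 0.0002 -8.9; 0 0 0 0; 0 0 0 0; 0 0 0 0"

```text
clock: 19.08
tcp_pos: [0.635, 0.1857, 0.1117]
orientation: [0.277, 3.129, -0.002]
contact_force: [0.8, -0.1, -0.3]
grip_width: 0.0343
gripper_force: 0.0
```

```bash
python3 s.py; python3 -c "
from h import *
rows([.634,.1868,.047],170.3,2)"
```

```text
19.075 [0.635  0.1857 0.1117] psi 169.88 q7 1.02 M [ 0.035  0.002 -0.025] F [ 0.8 -0.1 -0.3] w 0.034304329944549905 g 0.0
from [0.635  0.1857 0.1117] 169.88 q7 1.02 t 19.075
0.0006 0.0005 0.0324 -0.21; 0.0006 0.0005 0.0324 -0.21
```

arm_command --plan "0.0005 0.0003 0.0322 -0.2; 0.0005 0.0003 0.0322 -0.2; 0 0 0 0; 0 0 0 0"

```text
clock: 19.58
tcp_pos: [0.6348, 0.1878, 0.0484]
orientation: [0.263, 3.129, 0.0]
contact_force: [0.9, -0.3, 0.3]
grip_width: 0.0337
gripper_force: 0.0
```

arm_command --plan "0 0 0 0; 0 0 0 0; 0 0 0 0; 0 0 0 0" --hand 1

```text
clock: 20.08
tcp_pos: [0.6348, 0.1863, 0.0492]
orientation: [0.263, 3.129, -0.002]
contact_force: [-2.1, -3.8, 5.7]
grip_width: 0.0109
gripper_force: 61.3
```

```bash
python3 s.py
```

```text
20.075 [0.6348 0.1863 0.0492] psi 170.39 q7 1.02 M [-0.84   0.426  0.014] F [-2.1 -3.8  5.7] w 0.010870333086110129 g 61.34462535381317
```

arm_command --plan "0 0 0.0001 3; 0 0 0.0002 5; 0 0 0.0002 5"

```text
clock: 20.45
tcp_pos: [0.6347, 0.186, 0.0487]
orientation: [0.619, 3.078, -0.002]
contact_force: [-2.5, -4.5, 7.1]
grip_width: 0.0106
gripper_force: 61.5
```

```bash
python3 s.py
```

```text
20.45 [0.6347 0.186  0.0487] psi 157.24 q7 0.84 M [-1.085  0.522  0.18 ] F [-2.5 -4.5  7.1] w 0.010550120727195824 g 61.49421215057373
```

arm_command --plan "0 0 0.0002 5; 0 0 0.0002 5"

```text
clock: 20.7
tcp_pos: [0.6347, 0.1857, 0.0484]
orientation: [0.886, 3.012, -0.003]
contact_force: [-2.3, -6.0, 8.0]
grip_width: 0.0108
gripper_force: 61.6
```

```bash
python3 s.py
```

```text
20.7 [0.6347 0.1857 0.0484] psi 147.23 q7 0.7 M [-1.23   0.681  0.202] F [-2.3 -6.   8. ] w 0.010804024814387308 g 61.63700580596924
```

arm_command --plan "0 0 0.0002 5"

```text
clock: 20.82
tcp_pos: [0.6346, 0.1856, 0.0482]
orientation: [1.016, 2.971, -0.003]
contact_force: [-3.5, -5.9, 9.1]
grip_width: 0.0108
gripper_force: 61.7
```

```bash
python3 s.py
```

```text
20.825 [0.6346 0.1856 0.0482] psi 142.23 q7 0.63 M [-1.291  0.686  0.235] F [-3.5 -5.9  9.1] w 0.010817991356585843 g 61.71189486980438
```

arm_command --plan "0 0 0.00015 4"

```text
clock: 20.95
tcp_pos: [0.6345, 0.1856, 0.0481]
orientation: [1.119, 2.934, -0.003]
contact_force: [-4.5, -5.0, 9.4]
grip_width: 0.0111
gripper_force: 61.8
```

```bash
python3 s.py
```

```text
20.95 [0.6345 0.1856 0.0481] psi 138.26 q7 0.57 M [-1.323  0.702  0.209] F [-4.5 -5.   9.4] w 0.011053757159469053 g 61.7599618434906
```

arm_command --plan "0 0 0.00015 4"

```text
clock: 21.08
tcp_pos: [0.6344, 0.1854, 0.0479]
orientation: [1.22, 2.893, -0.003]
contact_force: [-3.6, -6.1, 9.7]
grip_width: 0.011
gripper_force: 61.8
```

```bash
python3 s.py
```

```text
21.075 [0.6344 0.1854 0.0479] psi 134.26 q7 0.51 M [-1.436  0.814  0.206] F [-3.6 -6.1  9.7] w 0.010972570680491766 g 61.81086301803589
```

arm_command --plan "0 0 0.00015 4"

```text
clock: 21.2
tcp_pos: [0.6344, 0.1854, 0.0478]
orientation: [1.321, 2.849, -0.003]
contact_force: [-4.4, -6.4, 10.2]
grip_width: 0.0108
gripper_force: 61.9
```

```bash
python3 s.py
```

```text
21.2 [0.6344 0.1854 0.0478] psi 130.26 q7 0.46 M [-1.442  0.898  0.192] F [-4.4 -6.4 10.2] w 0.01081896564091049 g 61.86650812625885
```

arm_command --plan "0 0 0.00015 4"

```text
clock: 21.32
tcp_pos: [0.6343, 0.1853, 0.0477]
orientation: [1.419, 2.801, -0.003]
contact_force: [-6.0, -7.6, 10.2]
grip_width: 0.0114
gripper_force: 61.9
```

```bash
python3 s.py
```

```text
21.325 [0.6343 0.1853 0.0477] psi 126.27 q7 0.4 M [-1.499  0.889  0.169] F [-6.  -7.6 10.2] w 0.011392008776615397 g 61.92683815956116
```

arm_command --plan "0 -0.001 0.0002 4"

```text
clock: 21.45
tcp_pos: [0.6341, 0.1852, 0.0476]
orientation: [1.515, 2.749, -0.001]
contact_force: [-1.4, -4.3, 8.2]
grip_width: 0.0108
gripper_force: 61.6
```

```bash
python3 s.py
```

```text
21.45 [0.6341 0.1852 0.0476] psi 122.28 q7 0.35 M [-1.167  0.422  0.177] F [-1.4 -4.3  8.2] w 0.01077444192934042 g 61.594412326812744
```

arm_command --plan "0 0 0.0002 4"

```text
clock: 21.58
tcp_pos: [0.6341, 0.1852, 0.0474]
orientation: [1.61, 2.695, -0.001]
contact_force: [-3.1, -6.0, 9.5]
grip_width: 0.011
gripper_force: 61.8
```

```bash
python3 s.py
```

```text
21.575 [0.6341 0.1852 0.0474] psi 118.28 q7 0.29 M [-1.34   0.693  0.202] F [-3.1 -6.   9.5] w 0.011004948971228619 g 61.834686398506165
```

arm_command --plan "0 0 0.0002 4"

```text
clock: 21.7
tcp_pos: [0.634, 0.1851, 0.0473]
orientation: [1.704, 2.637, -0.001]
contact_force: [-4.1, -6.5, 10.4]
grip_width: 0.0108
gripper_force: 62.0
```

```bash
python3 s.py
```

```text
21.7 [0.634  0.1851 0.0473] psi 114.28 q7 0.24 M [-1.452  0.815  0.187] F [-4.1 -6.5 10.4] w 0.010761800725268488 g 61.96799397468567
```

arm_command --plan "0 0 0.0002 4"

```text
clock: 21.82
tcp_pos: [0.6339, 0.185, 0.0472]
orientation: [1.795, 2.576, -0.001]
contact_force: [-3.4, -6.5, 10.3]
grip_width: 0.0105
gripper_force: 62.1
```

```bash
python3 s.py
```

```text
21.825 [0.6339 0.185  0.0472] psi 110.27 q7 0.18 M [-1.429  0.886  0.178] F [-3.4 -6.5 10.3] w 0.010466302774980224 g 62.08499372005463
```

arm_command --plan "0 -0.0005 0.0002 4"

```text
clock: 21.95
tcp_pos: [0.6337, 0.185, 0.0471]
orientation: [1.883, 2.512, -0.0]
contact_force: [-2.9, -5.0, 11.8]
grip_width: 0.0111
gripper_force: 62.1
```

```bash
python3 s.py
```

```text
21.95 [0.6337 0.185  0.0471] psi 106.28 q7 0.13 M [-1.367  0.658  0.258] F [-2.9 -5.  11.8] w 0.011075288320358105 g 62.069313526153564
```

arm_command --plan "0 0 0.0002 4"

```text
clock: 22.08
tcp_pos: [0.6337, 0.1849, 0.0471]
orientation: [1.97, 2.445, -0.0]
contact_force: [-4.2, -5.6, 13.1]
grip_width: 0.011
gripper_force: 62.4
```

```bash
python3 s.py
```

```text
22.075 [0.6337 0.1849 0.0471] psi 102.28 q7 0.07 M [-1.503  0.985  0.291] F [-4.2 -5.6 13.1] w 0.010993453333536837 g 62.44008779525757
```

arm_command --plan "0 0 0.0001 3"

```text
clock: 22.2
tcp_pos: [0.6336, 0.185, 0.047]
orientation: [2.032, 2.393, -0.0]
contact_force: [-5.3, -6.9, 13.7]
grip_width: 0.0106
gripper_force: 62.5
```

```bash
python3 s.py
```

```text
22.2 [0.6336 0.185  0.047 ] psi 99.32 q7 0.03 M [-1.509  1.082  0.293] F [-5.3 -6.9 13.7] w 0.010615252953130537 g 62.53643095493317
```

arm_command --plan "0 0 0.0001 2"

```text
clock: 22.32
tcp_pos: [0.6336, 0.1849, 0.047]
orientation: [2.073, 2.358, -0.0]
contact_force: [-4.6, -5.8, 13.5]
grip_width: 0.011
gripper_force: 62.7
```

```bash
python3 s.py
```

```text
22.325 [0.6336 0.1849 0.047 ] psi 97.35 q7 0.0 M [-1.56   1.138  0.331] F [-4.6 -5.8 13.5] w 0.011007189157833391 g 62.67910838127136
```

arm_command --plan "0 0 0.0001 2"

```text
clock: 22.45
tcp_pos: [0.6335, 0.1849, 0.047]
orientation: [2.114, 2.322, -0.0]
contact_force: [-5.4, -6.5, 15.3]
grip_width: 0.0111
gripper_force: 62.8
```

```bash
python3 s.py
```

```text
22.45 [0.6335 0.1849 0.047 ] psi 95.37 q7 -0.02 M [-1.541  1.275  0.39 ] F [-5.4 -6.5 15.3] w 0.011084873378450898 g 62.81523585319519
```

arm_command --plan "0 0 0 0; 0 0 0 0; 0 0 -0.033 0; 0 0 -0.033 0" --hand 0.2

```text
clock: 22.95
tcp_pos: [0.6324, 0.1879, 0.1106]
orientation: [-2.111, -2.325, 0.001]
contact_force: [-0.2, 0.2, 0.4]
grip_width: 0.0342
gripper_force: 0.0
```

```bash
python3 s.py; python3 -c "
from h import *
rows([.4503,.0095,.112],7,9)"
```

```text
22.95 [0.6324 0.1879 0.1106] psi 95.52 q7 -0.05 M [ 0.037 -0.025 -0.003] F [-0.2  0.2  0.4] w 0.034245490189550705 g 0.0
from [0.6324 0.1879 0.1106] 95.52 q7 -0.05 t 22.95
-0.0178 -0.0220 -0.0002 9.84; -0.0213 -0.0187 -0.0002 9.84; -0.0242 -0.0148 -0.0002 9.84; -0.0263 -0.0104 -0.0002 9.84; -0.0277 -0.0058 -0.0002 9.84; -0.0283 -0.0010 -0.0002 9.84; -0.0281 0.0039 -0.0002 9.84; -0.0270 0.0086 -0.0002 9.84; -0.0251 0.0131 -0.0002 9.84
```

arm_command --plan "-0.0178 -0.0220 -0.0002 9.85; -0.0213 -0.0187 -0.0002 9.85; -0.0242 -0.0148 -0.0002 9.85; -0.0263 -0.0104 -0.0002 9.85; -0.0277 -0.0058 -0.0002 9.85; -0.0283 -0.0010 -0.0002 9.85; -0.0281 0.0039 -0.0002 9.85; -0.0270 0.0086 -0.0002 9.85; -0.0251 0.0131 -0.0002 9.85; 0 0 0 0; 0 0 0 0; 0 0 0 0"

```text
clock: 24.45
tcp_pos: [0.4511, 0.0102, 0.112]
orientation: [-3.136, -0.191, -0.001]
contact_force: [-0.3, 0.3, 0.2]
grip_width: 0.034
gripper_force: 0.0
```

```bash
python3 s.py; python3 -c "
from h import *
rows([.4500,.0095,.047],7,2)"
```

```text
24.45 [0.4511 0.0102 0.112 ] psi 6.97 q7 -1.09 M [-0.002  0.016  0.057] F [-0.3  0.3  0.2] w 0.03397482955722939 g 0.0
from [0.4511 0.0102 0.112 ] 6.97 q7 -1.09 t 24.45
-0.0006 0.0003 0.0325 -0.01; -0.0006 0.0003 0.0325 -0.01
```

arm_command --plan "-0.0006 0.0003 0.0325 0; -0.0006 0.0003 0.0325 0; 0 0 0 0; 0 0 0 0"

```text
clock: 24.95
tcp_pos: [0.4498, 0.0086, 0.0476]
orientation: [3.136, 0.187, 0.001]
contact_force: [-0.8, -0.1, 0.1]
grip_width: 0.034
gripper_force: 0.0
```

arm_command --plan "0 0 0 0; 0 0 0 0; 0 0 0 0; 0 0 0 0" --hand 1

```text
clock: 25.45
tcp_pos: [0.4499, 0.0092, 0.0479]
orientation: [-3.135, -0.189, -0.003]
contact_force: [-1.9, 1.4, 6.0]
grip_width: 0.011
gripper_force: 62.2
```

```bash
python3 s.py
```

```text
25.45 [0.4499 0.0092 0.0479] psi 6.88 q7 -0.95 M [0.244 0.208 0.143] F [-1.9  1.4  6. ] w 0.011037522022213553 g 62.20460772514343
```

arm_command --plan "0 0 0.0001 4; 0 0 0.00035 9; 0 0 0.00035 9; 0 0 0.0003 8"

```text
clock: 25.95
tcp_pos: [0.4499, 0.0091, 0.0469]
orientation: [-3.075, 0.636, -0.002]
contact_force: [-2.3, 0.9, 10.0]
grip_width: 0.0109
gripper_force: 62.6
```

```bash
python3 s.py
```

```text
25.95 [0.4499 0.0091 0.0469] psi -23.38 q7 -1.34 M [-0.011  0.439  0.198] F [-2.3  0.9 10. ] w 0.010925519839204966 g 62.5527548789978
```

arm_command --plan "0 0 0.00015 4; 0 0 0.00015 4"

```text
clock: 26.2
tcp_pos: [0.4499, 0.009, 0.0467]
orientation: [-3.024, 0.845, -0.002]
contact_force: [-2.0, 0.6, 10.8]
grip_width: 0.0108
gripper_force: 62.7
```

```bash
python3 s.py
```

```text
26.2 [0.4499 0.009  0.0467] psi -31.24 q7 -1.44 M [0.061 0.476 0.218] F [-2.   0.6 10.8] w 0.01079527500283678 g 62.731086015701294
```

arm_command --plan "0 0 0.00015 4; 0 0 0.00015 4"

```text
clock: 26.45
tcp_pos: [0.4498, 0.009, 0.0464]
orientation: [-2.957, 1.054, -0.002]
contact_force: [-2.8, 0.6, 11.8]
grip_width: 0.0112
gripper_force: 62.8
```

```bash
python3 s.py
```

```text
26.45 [0.4498 0.009  0.0464] psi -39.24 q7 -1.55 M [0.006 0.509 0.188] F [-2.8  0.6 11.8] w 0.01120534994083 g 62.82993793487549
```

arm_command --plan "0 0 0.00015 4"

```text
clock: 26.58
tcp_pos: [0.4498, 0.009, 0.0462]
orientation: [-2.919, 1.157, -0.002]
contact_force: [-3.1, 1.9, 12.3]
grip_width: 0.0109
gripper_force: 62.9
```

```bash
python3 s.py
```

```text
26.575 [0.4498 0.009  0.0462] psi -43.24 q7 -1.6 M [0.013 0.543 0.285] F [-3.1  1.9 12.3] w 0.01088829391645225 g 62.897658348083496
```

arm_command --plan "0 0 0.00015 4"

```text
clock: 26.7
tcp_pos: [0.4498, 0.009, 0.0461]
orientation: [-2.876, 1.258, -0.001]
contact_force: [-3.2, 1.3, 12.4]
grip_width: 0.0108
gripper_force: 63.0
```

```bash
python3 s.py
```

```text
26.7 [0.4498 0.009  0.0461] psi -47.24 q7 -1.65 M [0.021 0.617 0.176] F [-3.2  1.3 12.4] w 0.010789094313617305 g 62.96776056289673
```

arm_command --plan "0 0 0.00015 4"

```text
clock: 26.82
tcp_pos: [0.4498, 0.009, 0.046]
orientation: [-2.831, 1.357, -0.001]
contact_force: [-3.7, 1.5, 15.3]
grip_width: 0.0107
gripper_force: 63.3
```

```bash
python3 s.py
```

```text
26.825 [0.4498 0.009  0.046 ] psi -51.24 q7 -1.71 M [0.015 0.677 0.28 ] F [-3.7  1.5 15.3] w 0.010654420965024966 g 63.320932388305664
```

arm_command --plan "0 0 0.00015 4"

```text
clock: 26.95
tcp_pos: [0.4498, 0.009, 0.046]
orientation: [-2.782, 1.455, -0.001]
contact_force: [-2.9, 0.6, 17.2]
grip_width: 0.0108
gripper_force: 63.7
```

```bash
python3 s.py
```

```text
26.95 [0.4498 0.009  0.046 ] psi -55.23 q7 -1.76 M [0.11  0.847 0.364] F [-2.9  0.6 17.2] w 0.0108451530165528 g 63.732579946517944
```

arm_command --plan "0 0 0.0001 1.5"

```text
clock: 27.08
tcp_pos: [0.4498, 0.009, 0.046]
orientation: [-2.763, 1.49, -0.001]
contact_force: [-3.1, 2.0, 20.2]
grip_width: 0.011
gripper_force: 64.1
```

```bash
python3 s.py
```

```text
27.075 [0.4498 0.009  0.046 ] psi -56.67 q7 -1.78 M [0.156 1.024 0.335] F [-3.1  2.  20.2] w 0.011001199006828347 g 64.07405018806458
```

arm_command --plan "0 0 0 0; 0 0 0 0; 0 0 -0.033 0; 0 0 -0.033 0; 0 0 0 -10.5; 0 0 0 -10.5; 0 0 0 -10.5; 0 0 0 -10.5; 0 0 0 -10.5; 0 0 0 -10.5; 0 0 0 -10.5; 0 0 0 -10.5; 0 0 0 -10.5; 0 0 0 -10.5; 0 0 0 -10.5" --hand 0.2

```text
clock: 28.95
tcp_pos: [0.4489, 0.0085, 0.1106]
orientation: [2.732, 1.551, 0.0]
contact_force: [0.0, -0.3, -0.3]
grip_width: 0.0343
gripper_force: 0.0
```

```bash
python3 s.py; python3 -c "
from h import *
rows([.4447,.1780,.112],125.2,7)"
```

```text
28.95 [0.4489 0.0085 0.1106] psi 59.18 q7 -0.35 M [-0.003 -0.048 -0.039] F [ 0.  -0.3 -0.3] w 0.0343004035371993 g 0.0
from [0.4489 0.0085 0.1106] 59.18 q7 -0.35 t 28.95
0.0205 -0.0129 -0.0002 -9.43; 0.0223 -0.0094 -0.0002 -9.43; 0.0236 -0.0056 -0.0002 -9.43; 0.0242 -0.0017 -0.0002 -9.43; 0.0241 0.0023 -0.0002 -9.43; 0.0234 0.0062 -0.0002 -9.43; 0.0221 0.0100 -0.0002 -9.43
```

arm_command --plan "0.0205 -0.0129 -0.0002 -9.4; 0.0223 -0.0094 -0.0002 -9.4; 0.0236 -0.0056 -0.0002 -9.4; 0.0242 -0.0017 -0.0002 -9.4; 0.0241 0.0023 -0.0002 -9.4; 0.0234 0.0062 -0.0002 -9.4; 0.0221 0.0100 -0.0002 -9.4; 0 0 0 0; 0 0 0 0; 0 0 0 0"

```text
clock: 30.2
tcp_pos: [0.4461, 0.177, 0.1119]
orientation: [1.464, 2.78, -0.001]
contact_force: [-0.1, -0.7, -0.4]
grip_width: 0.0342
gripper_force: 0.0
```

```bash
python3 s.py; python3 -c "
from h import *
rows([.4448,.1780,.047],125.2,2)"
```

```text
30.2 [0.4461 0.177  0.1119] psi 124.46 q7 0.25 M [-0.013  0.005 -0.058] F [-0.1 -0.7 -0.4] w 0.03419758092087607 g 0.0
from [0.4461 0.177  0.1119] 124.46 q7 0.25 t 30.2
0.0008 -0.0002 0.0324 -0.37; 0.0008 -0.0002 0.0324 -0.37
```

arm_command --plan "0.0005 -0.0001 0.0324 -0.4; 0.0005 -0.0001 0.0324 -0.4; 0 0 0 0; 0 0 0 0"

```text
clock: 30.7
tcp_pos: [0.4459, 0.1785, 0.0478]
orientation: [1.442, 2.791, 0.0]
contact_force: [0.2, -0.2, 1.1]
grip_width: 0.0342
gripper_force: 0.0
```

arm_command --plan "0 0 0 0; 0 0 0 0; 0 0 0 0; 0 0 0 0" --hand 1

```text
clock: 31.2
tcp_pos: [0.4445, 0.1779, 0.0483]
orientation: [-1.441, -2.79, 0.002]
contact_force: [-5.2, -4.0, 11.8]
grip_width: 0.011
gripper_force: 61.2
```

```bash
python3 s.py
```

```text
31.2 [0.4445 0.1779 0.0483] psi 125.37 q7 0.31 M [-0.834  1.118 -0.044] F [-5.2 -4.  11.8] w 0.011048588802683302 g 61.20475172996521
```

arm_command --plan "0 0 0.0001 4; 0 0 0.00035 9; 0 0 0.00035 9; 0 0 0.0003 8"

```text
clock: 31.7
tcp_pos: [0.4437, 0.1775, 0.0471]
orientation: [-2.119, -2.317, 0.004]
contact_force: [-7.4, -5.7, 14.9]
grip_width: 0.0111
gripper_force: 61.7
```

```bash
python3 s.py
```

```text
31.7 [0.4437 0.1775 0.0471] psi 95.11 q7 -0.09 M [-1.262  1.646  0.172] F [-7.4 -5.7 14.9] w 0.011070332838042462 g 61.66932284832001
```

arm_command --plan "0 0 0.00015 4; 0 0 0.00015 4"

```text
clock: 31.95
tcp_pos: [0.4435, 0.1775, 0.0468]
orientation: [-2.272, -2.166, 0.005]
contact_force: [-9.3, -4.3, 16.3]
grip_width: 0.011
gripper_force: 61.8
```

```bash
python3 s.py
```

```text
31.95 [0.4435 0.1775 0.0468] psi 87.26 q7 -0.19 M [-1.213  1.748  0.081] F [-9.3 -4.3 16.3] w 0.010965190315734723 g 61.838842034339905
```

arm_command --plan "0 -0.001 0.0003 4; 0 0 0.00015 4"

```text
clock: 32.2
tcp_pos: [0.4432, 0.1775, 0.0465]
orientation: [-2.419, -2.002, 0.003]
contact_force: [-6.2, -5.2, 17.4]
grip_width: 0.0108
gripper_force: 61.8
```

```bash
python3 s.py
```

```text
32.2 [0.4432 0.1775 0.0465] psi 79.24 q7 -0.29 M [-1.272  1.48   0.107] F [-6.2 -5.2 17.4] w 0.01081302733895599 g 61.82252883911133
```

arm_command --plan "0 0 0.00015 4"

```text
clock: 32.33
tcp_pos: [0.443, 0.1776, 0.0464]
orientation: [-2.487, -1.917, 0.004]
contact_force: [-7.4, -6.0, 20.6]
grip_width: 0.011
gripper_force: 62.3
```

```bash
python3 s.py
```

```text
32.325 [0.443  0.1776 0.0464] psi 75.24 q7 -0.34 M [-1.295  1.656  0.177] F [-7.4 -6.  20.6] w 0.011043744909003146 g 62.279759645462036
```

arm_command --plan "0 0 0.00015 4"

```text
clock: 32.45
tcp_pos: [0.4429, 0.1776, 0.0464]
orientation: [-2.552, -1.829, 0.004]
contact_force: [-8.5, -5.9, 21.8]
grip_width: 0.0109
gripper_force: 62.7
```

```bash
python3 s.py
```

```text
32.45 [0.4429 0.1776 0.0464] psi 71.25 q7 -0.39 M [-1.434  1.822  0.149] F [-8.5 -5.9 21.8] w 0.010929266240017959 g 62.67135679721832
```

arm_command --plan "0 0 0.0001 2.5"

```text
clock: 32.58
tcp_pos: [0.4429, 0.1776, 0.0463]
orientation: [-2.591, -1.774, 0.004]
contact_force: [-9.6, -6.1, 23.7]
grip_width: 0.0105
gripper_force: 62.9
```

```bash
python3 s.py
```

```text
32.575 [0.4429 0.1776 0.0463] psi 68.79 q7 -0.43 M [-1.429  1.907  0.191] F [-9.6 -6.1 23.7] w 0.010483365772022999 g 62.8789097070694
```

arm_command --plan "0 -0.0005 -0.0012 0; 0 0 -0.0006 0"

```text
clock: 32.83
tcp_pos: [0.4427, 0.1776, 0.0468]
orientation: [2.591, 1.777, -0.003]
contact_force: [-1.6, -5.1, -6.5]
grip_width: 0.0105
gripper_force: 58.6
```

```bash
python3 s.py
```

```text
32.825 [0.4427 0.1776 0.0468] psi 68.88 q7 -0.43 M [-1.233  0.167 -0.008] F [-1.6 -5.1 -6.5] w 0.010519759256930055 g 58.598735332489014
```

arm_command --plan "0 0 0 2"

```text
clock: 32.95
tcp_pos: [0.4427, 0.1776, 0.0466]
orientation: [2.622, 1.731, -0.004]
contact_force: [-2.5, -5.1, -3.6]
grip_width: 0.0107
gripper_force: 58.9
```

```bash
python3 s.py
```

```text
32.95 [0.4427 0.1776 0.0466] psi 66.86 q7 -0.45 M [-1.2    0.377  0.112] F [-2.5 -5.1 -3.6] w 0.010744187000022764 g 58.85521352291107
```

arm_command --plan "0 0 0.0001 2"

```text
clock: 33.08
tcp_pos: [0.4427, 0.1776, 0.0465]
orientation: [-2.652, -1.684, 0.004]
contact_force: [-3.0, -5.7, -2.0]
grip_width: 0.0108
gripper_force: 59.0
```

```bash
python3 s.py
```

```text
33.075 [0.4427 0.1776 0.0465] psi 64.84 q7 -0.48 M [-1.252  0.554  0.155] F [-3.  -5.7 -2. ] w 0.010836928946689807 g 59.04201328754425
```

arm_command --plan "0 0 0.0001 2"

```text
clock: 33.2
tcp_pos: [0.4426, 0.1777, 0.0465]
orientation: [-2.681, -1.638, 0.004]
contact_force: [-3.3, -5.5, -0.3]
grip_width: 0.0106
gripper_force: 59.4
```

```bash
python3 s.py
```

```text
33.2 [0.4426 0.1777 0.0465] psi 62.84 q7 -0.51 M [-1.236  0.575  0.098] F [-3.3 -5.5 -0.3] w 0.010641038316595568 g 59.355345368385315
```

arm_command --plan "0 0 0 0; 0 0 0 0; 0 0 -0.033 0; 0 0 -0.033 0; 0 0 0 0; 0 0 0 0" --hand 0.2

```text
clock: 33.95
tcp_pos: [0.4438, 0.1796, 0.1124]
orientation: [-2.678, -1.641, -0.001]
contact_force: [-0.1, -0.3, 0.5]
grip_width: 0.0343
gripper_force: 0.0
```

```bash
python3 s.py; python3 -c "
from h import *
rows([.4500,.009,.112],123.3,7)"
```

```text
33.95 [0.4438 0.1796 0.1124] psi 62.98 q7 -0.6 M [0.049 0.042 0.016] F [-0.1 -0.3  0.5] w 0.0343065209955645 g 0.0
from [0.4438 0.1796 0.1124] 62.98 q7 -0.6 t 33.95
-0.0213 0.0119 0.0001 -8.62; -0.0229 0.0085 0.0001 -8.62; -0.0239 0.0050 0.0001 -8.62; -0.0244 0.0014 0.0001 -8.62; -0.0243 -0.0023 0.0001 -8.62; -0.0237 -0.0059 0.0001 -8.62; -0.0225 -0.0094 0.0001 -8.62
```

arm_command --plan "-0.0213 0.0119 0 -8.6; -0.0229 0.0085 0 -8.6; -0.0239 0.0050 0 -8.6; -0.0244 0.0014 0 -8.6; -0.0243 -0.0023 0 -8.6; -0.0237 -0.0059 0 -8.6; -0.0225 -0.0094 0 -8.6; 0 0 0 0; 0 0 0.0325 0; 0 0 0.0325 0; 0 0 0 0; 0 0 0 0"

```text
clock: 35.45
tcp_pos: [0.45, 0.0088, 0.0478]
orientation: [-1.496, -2.762, -0.0]
contact_force: [-0.6, -0.4, -0.1]
grip_width: 0.0345
gripper_force: 0.0
```

```bash
python3 s.py
```

```text
35.45 [0.45   0.0088 0.0478] psi 123.1 q7 0.72 M [-0.073 -0.061  0.013] F [-0.6 -0.4 -0.1] w 0.034502469716140814 g 0.0
```

arm_command --plan "0 0 0 0; 0 0 0 0; 0 0 -0.0004 0; 0 0 0 0" --hand 1

```text
clock: 35.95
tcp_pos: [0.4502, 0.0085, 0.0485]
orientation: [1.495, 2.762, 0.002]
contact_force: [-2.0, -0.5, 8.5]
grip_width: 0.0107
gripper_force: 59.2
```

```bash
python3 s.py
```

```text
35.95 [0.4502 0.0085 0.0485] psi 123.15 q7 0.72 M [0.004 0.244 0.271] F [-2.  -0.5  8.5] w 0.010667664339095127 g 59.16456341743469
```

arm_command --plan "0 0 0 2"

```text
clock: 36.08
tcp_pos: [0.4502, 0.0085, 0.0485]
orientation: [1.544, 2.735, 0.002]
contact_force: [-1.5, -0.7, 8.5]
grip_width: 0.0107
gripper_force: 59.4
```

```bash
python3 s.py
```

```text
36.075 [0.4502 0.0085 0.0485] psi 121.1 q7 0.69 M [-0.071  0.323  0.312] F [-1.5 -0.7  8.5] w 0.010668094807345057 g 59.37201261520386
```

arm_command --plan "0 0 -0.0006 0; 0 0 0 2"

```text
clock: 36.33
tcp_pos: [0.4501, 0.0084, 0.0486]
orientation: [1.592, 2.707, 0.001]
contact_force: [1.0, -0.0, 0.1]
grip_width: 0.0106
gripper_force: 59.1
```

```bash
python3 s.py
```

```text
36.325 [0.4501 0.0084 0.0486] psi 119.07 q7 0.66 M [-0.017 -0.151  0.229] F [ 1.  -0.   0.1] w 0.01061389656255748 g 59.05576407909393
```

arm_command --plan "0 0 0 2"

```text
clock: 36.45
tcp_pos: [0.4501, 0.0084, 0.0485]
orientation: [1.641, 2.678, 0.001]
contact_force: [1.0, -0.3, 0.5]
grip_width: 0.0107
gripper_force: 59.2
```

```bash
python3 s.py
```

```text
36.45 [0.4501 0.0084 0.0485] psi 117.02 q7 0.64 M [ 0.048 -0.206  0.33 ] F [ 1.  -0.3  0.5] w 0.010723818859591476 g 59.16645348072052
```

arm_command --plan "0 0 0 2"

```text
clock: 36.58
tcp_pos: [0.45, 0.0084, 0.0485]
orientation: [1.688, 2.649, 0.0]
contact_force: [1.3, 0.5, 0.9]
grip_width: 0.0109
gripper_force: 59.2
```

```bash
python3 s.py
```

```text
36.575 [0.45   0.0084 0.0485] psi 115.01 q7 0.61 M [ 0.002 -0.306  0.37 ] F [1.3 0.5 0.9] w 0.010939799456287999 g 59.23603713512421
```

arm_command --plan "0 0 0 1"

```text
clock: 36.7
tcp_pos: [0.45, 0.0084, 0.0485]
orientation: [1.709, 2.635, 0.0]
contact_force: [1.6, 0.2, 1.6]
grip_width: 0.0108
gripper_force: 59.3
```

```bash
python3 s.py
```

```text
36.7 [0.45   0.0084 0.0485] psi 114.06 q7 0.6 M [ 0.063 -0.279  0.329] F [1.6 0.2 1.6] w 0.010782441484008752 g 59.2894721031189
```

arm_command --plan "0 0 0 0; 0 0 0 0; 0 0 -0.032 0; 0 0 -0.032 0; 0 0 0 0; 0 0 0 0" --hand 0.2

```text
clock: 37.45
tcp_pos: [0.4493, 0.0084, 0.112]
orientation: [-1.708, -2.636, 0.0]
contact_force: [0.3, 0.2, -0.2]
grip_width: 0.0339
gripper_force: 0.0
```

```bash
python3 s.py; python3 -c "
from h import *
rows([.6336,.1855,.112],95.4,6)"
```

```text
37.45 [0.4493 0.0084 0.112 ] psi 114.13 q7 0.51 M [-0.016  0.03   0.061] F [ 0.3  0.2 -0.2] w 0.033941904911922366 g 0.0
from [0.4493 0.0084 0.112 ] 114.13 q7 0.51 t 37.45
0.0144 0.0401 0.0000 3.12; 0.0165 0.0393 0.0000 3.12; 0.0186 0.0383 0.0000 3.12; 0.0207 0.0372 0.0000 3.12; 0.0227 0.0360 0.0000 3.12; 0.0246 0.0348 0.0000 3.12
```

arm_command --plan "0.0144 0.0401 0 3.1; 0.0165 0.0393 0 3.1; 0.0186 0.0383 0 3.1; 0.0207 0.0372 0 3.1; 0.0227 0.0360 0 3.1; 0.0246 0.0348 0 3.1; 0 0 0 0; 0 0 0 0; 0 0 0.032 0; 0 0 0.0315 0; 0 0 0 0; 0 0 0 0"

```text
clock: 38.95
tcp_pos: [0.6342, 0.1846, 0.0499]
orientation: [2.113, 2.325, 0.001]
contact_force: [0.5, 0.4, -0.2]
grip_width: 0.0341
gripper_force: 0.0
```

arm_command --plan "0 0 0 0; 0 0 0 0; 0 0 -0.0008 0; 0 0 0 0" --hand 1

```text
clock: 39.45
tcp_pos: [0.6333, 0.1853, 0.0505]
orientation: [-2.111, -2.325, 0.001]
contact_force: [-5.7, -1.3, 7.3]
grip_width: 0.0109
gripper_force: 59.9
```

```bash
python3 s.py
```

```text
39.45 [0.6333 0.1853 0.0505] psi 95.53 q7 0.07 M [-0.292  1.231  0.067] F [-5.7 -1.3  7.3] w 0.010931177341584447 g 59.92110729217529
```

arm_command --plan "0 0 0 2"

```text
clock: 39.58
tcp_pos: [0.6334, 0.1853, 0.0505]
orientation: [-2.151, -2.288, 0.001]
contact_force: [-5.2, -1.3, 8.2]
grip_width: 0.0107
gripper_force: 60.1
```

```bash
python3 s.py
```

```text
39.575 [0.6334 0.1853 0.0505] psi 93.52 q7 0.04 M [-0.342  1.121  0.353] F [-5.2 -1.3  8.2] w 0.010701775016117195 g 60.061068534851074
```

arm_command --plan "0 0 0 1"

```text
clock: 39.7
tcp_pos: [0.6334, 0.1853, 0.0505]
orientation: [-2.171, -2.269, 0.001]
contact_force: [-6.8, -2.2, 7.6]
grip_width: 0.0109
gripper_force: 60.1
```

```bash
python3 s.py
```

```text
39.7 [0.6334 0.1853 0.0505] psi 92.53 q7 0.03 M [-0.324  1.169  0.371] F [-6.8 -2.2  7.6] w 0.010907978104983673 g 60.111082792282104
```

arm_command --plan "0 -0.0005 -0.0006 0; 0 0 0 2"

```text
clock: 39.95
tcp_pos: [0.6333, 0.1853, 0.0506]
orientation: [-2.212, -2.23, 0.0]
contact_force: [-3.6, -0.7, 3.8]
grip_width: 0.0108
gripper_force: 59.6
```

```bash
python3 s.py
```

```text
39.95 [0.6333 0.1853 0.0506] psi 90.46 q7 0.0 M [-0.282  0.816  0.392] F [-3.6 -0.7  3.8] w 0.010757882181691542 g 59.57194447517395
```

arm_command --plan "0 0 0 1"

```text
clock: 40.08
tcp_pos: [0.6332, 0.1853, 0.0505]
orientation: [-2.232, -2.211, 0.001]
contact_force: [-5.5, -1.6, 5.0]
grip_width: 0.0105
gripper_force: 59.8
```

```bash
python3 s.py
```

```text
40.075 [0.6332 0.1853 0.0505] psi 89.45 q7 -0.01 M [-0.386  0.904  0.367] F [-5.5 -1.6  5. ] w 0.010503811516551035 g 59.80024874210358
```

arm_command --plan "0 0 0 0; 0 0 0 0; 0 0 -0.032 0; 0 0 -0.031 0; 0 0 0 0; 0 0 0 0" --hand 0.2

```text
clock: 40.83
tcp_pos: [0.6332, 0.1857, 0.1128]
orientation: [-2.23, -2.212, -0.0]
contact_force: [-0.3, 0.3, -0.5]
grip_width: 0.0341
gripper_force: 0.0
```

```bash
python3 s.py; python3 -c "
from h import *
rows([.6403,.0143,.112],100.2,6)"
```

```text
40.825 [0.6332 0.1857 0.1128] psi 89.54 q7 -0.05 M [-0.025 -0.011  0.005] F [-0.3  0.3 -0.5] w 0.03408789698016839 g 0.0
from [0.6332 0.1857 0.1128] 89.54 q7 -0.05 t 40.825
-0.0286 0.0014 0.0001 -1.78; -0.0286 0.0005 0.0001 -1.78; -0.0286 -0.0004 0.0001 -1.78; -0.0286 -0.0013 0.0001 -1.78; -0.0285 -0.0021 0.0001 -1.78; -0.0284 -0.0030 0.0001 -1.78
```

arm_command --plan "-0.0286 0.0014 0 -1.8; -0.0286 0.0005 0 -1.8; -0.0286 -0.0004 0 -1.8; -0.0286 -0.0013 0 -1.8; -0.0285 -0.0021 0 -1.8; -0.0284 -0.0030 0 -1.8; 0 0 0 0; 0 0 0 0; 0 0 0.0325 0; 0 0 0.0320 0; 0 0 0 0; 0 0 0 0"

```text
clock: 42.32
tcp_pos: [0.6412, 0.0149, 0.0496]
orientation: [2.011, 2.413, 0.001]
contact_force: [-0.6, 0.2, 0.9]
grip_width: 0.0341
gripper_force: 0.0
```

arm_command --plan "0 0 0 0; 0 0 0 0; 0 0 -0.0008 0; 0 0 0 0" --hand 1

```text
clock: 42.82
tcp_pos: [0.6402, 0.014, 0.0504]
orientation: [-2.012, -2.412, -0.0]
contact_force: [-4.0, 0.7, 6.7]
grip_width: 0.0109
gripper_force: 60.7
```

```bash
python3 s.py
```

```text
42.825 [0.6402 0.014  0.0504] psi 100.33 q7 0.41 M [0.052 1.    0.039] F [-4.   0.7  6.7] w 0.010945542119279995 g 60.69963991641998
```

arm_command --plan "0 0 0.0001 4; 0 0 0.0003 9; 0 0 0.0003 9; 0 0 0.0003 8"

```text
clock: 43.32
tcp_pos: [0.6391, 0.014, 0.0493]
orientation: [-2.57, -1.802, 0.003]
contact_force: [-9.2, 0.4, 10.9]
grip_width: 0.0107
gripper_force: 61.4
```

```bash
python3 s.py
```

```text
43.325 [0.6391 0.014  0.0493] psi 70.06 q7 -0.01 M [0.089 1.993 0.15 ] F [-9.2  0.4 10.9] w 0.010657725028363966 g 61.39037311077118
```

arm_command --plan "0 0 0.0001 5; 0 0 0.0001 5"

```text
clock: 43.58
tcp_pos: [0.6388, 0.0142, 0.0489]
orientation: [-2.716, -1.574, 0.004]
contact_force: [-9.8, 1.1, 10.2]
grip_width: 0.0108
gripper_force: 61.4
```

```bash
python3 s.py
```

```text
43.575 [0.6388 0.0142 0.0489] psi 60.18 q7 -0.15 M [0.179 2.043 0.145] F [-9.8  1.1 10.2] w 0.010767806142027967 g 61.365492939949036
```

arm_command --plan "-0.0005 -0.0009 -0.0003 4; 0 0 0 4"

```text
clock: 43.82
tcp_pos: [0.6384, 0.0143, 0.0488]
orientation: [-2.819, -1.382, 0.003]
contact_force: [-5.5, -0.2, 4.1]
grip_width: 0.0108
gripper_force: 60.4
```

```bash
python3 s.py
```

```text
43.825 [0.6384 0.0143 0.0488] psi 52.22 q7 -0.26 M [0.097 1.277 0.121] F [-5.5 -0.2  4.1] w 0.010834195685106537 g 60.404396653175354
```

arm_command --plan "0 0 0.0001 3"

```text
clock: 43.95
tcp_pos: [0.6383, 0.0144, 0.0487]
orientation: [-2.854, -1.308, 0.003]
contact_force: [-6.6, 0.9, 5.3]
grip_width: 0.011
gripper_force: 60.6
```

```bash
python3 s.py
```

```text
43.95 [0.6383 0.0144 0.0487] psi 49.26 q7 -0.3 M [0.122 1.361 0.088] F [-6.6  0.9  5.3] w 0.011014415340290396 g 60.59476912021637
```

arm_command --plan "0 0 0.0001 3"

```text
clock: 44.08
tcp_pos: [0.6382, 0.0145, 0.0486]
orientation: [-2.887, -1.233, 0.004]
contact_force: [-7.4, 2.6, 5.9]
grip_width: 0.0108
gripper_force: 60.8
```

```bash
python3 s.py
```

```text
44.075 [0.6382 0.0145 0.0486] psi 46.27 q7 -0.34 M [0.202 1.495 0.206] F [-7.4  2.6  5.9] w 0.010806120232926859 g 60.82520663738251
```

arm_command --plan "0 0 0.0001 4"

```text
clock: 44.2
tcp_pos: [0.6381, 0.0146, 0.0486]
orientation: [-2.928, -1.131, 0.004]
contact_force: [-7.8, 1.6, 8.0]
grip_width: 0.0106
gripper_force: 61.0
```

```bash
python3 s.py
```

```text
44.2 [0.6381 0.0146 0.0486] psi 42.25 q7 -0.4 M [0.278 1.649 0.125] F [-7.8  1.6  8. ] w 0.010589772075746547 g 60.98539888858795
```

arm_command --plan "0 0 0 3"

```text
clock: 44.32
tcp_pos: [0.6379, 0.0147, 0.0486]
orientation: [-2.956, -1.055, 0.004]
contact_force: [-8.0, 2.0, 7.0]
grip_width: 0.0107
gripper_force: 61.0
```

```bash
python3 s.py
```

```text
44.325 [0.6379 0.0147 0.0486] psi 39.28 q7 -0.44 M [0.28  1.68  0.202] F [-8.  2.  7.] w 0.010653992883117273 g 60.95654547214508
```

arm_command --plan "0 0 0 2"

```text
clock: 44.45
tcp_pos: [0.6379, 0.0148, 0.0486]
orientation: [-2.974, -1.004, 0.004]
contact_force: [-7.6, 2.0, 7.4]
grip_width: 0.0107
gripper_force: 61.0
```

```bash
python3 s.py
```

```text
44.45 [0.6379 0.0148 0.0486] psi 37.31 q7 -0.47 M [0.236 1.685 0.219] F [-7.6  2.   7.4] w 0.010704785381835339 g 60.9924441576004
```

arm_command --plan "-0.0002 -0.0004 -0.0003 3"

```text
clock: 44.58
tcp_pos: [0.6377, 0.0149, 0.0486]
orientation: [-3.0, -0.926, 0.004]
contact_force: [-5.1, 0.5, 1.6]
grip_width: 0.0113
gripper_force: 60.1
```

```bash
python3 s.py
```

```text
44.575 [0.6377 0.0149 0.0486] psi 34.3 q7 -0.51 M [0.057 1.006 0.214] F [-5.1  0.5  1.6] w 0.011302485982426842 g 60.08587896823883
```

arm_command --plan "0 0 0 2"

```text
clock: 44.7
tcp_pos: [0.6377, 0.0149, 0.0486]
orientation: [-3.016, -0.874, 0.004]
contact_force: [-7.4, 0.8, 4.4]
grip_width: 0.0108
gripper_force: 60.5
```

```bash
python3 s.py
```

```text
44.7 [0.6377 0.0149 0.0486] psi 32.32 q7 -0.54 M [0.162 1.328 0.228] F [-7.4  0.8  4.4] w 0.010828253536799866 g 60.477590560913086
```

arm_command --plan "0 0 0 2"

```text
clock: 44.82
tcp_pos: [0.6377, 0.015, 0.0485]
orientation: [-3.03, -0.821, 0.004]
contact_force: [-7.1, 1.6, 3.4]
grip_width: 0.0109
gripper_force: 60.5
```

```bash
python3 s.py
```

```text
44.825 [0.6377 0.015  0.0485] psi 30.34 q7 -0.56 M [0.205 1.38  0.201] F [-7.1  1.6  3.4] w 0.010901906590513903 g 60.50802826881409
```

arm_command --plan "0 0 0 3"

```text
clock: 44.95
tcp_pos: [0.6376, 0.0151, 0.0486]
orientation: [-3.05, -0.741, 0.005]
contact_force: [-7.1, 2.6, 4.3]
grip_width: 0.0109
gripper_force: 60.5
```

```bash
python3 s.py
```

```text
44.95 [0.6376 0.0151 0.0486] psi 27.32 q7 -0.61 M [0.182 1.392 0.233] F [-7.1  2.6  4.3] w 0.010944634945684597 g 60.53626298904419
```

arm_command --plan "0 0 0 2"

```text
clock: 45.08
tcp_pos: [0.6376, 0.0152, 0.0485]
orientation: [-3.063, -0.689, 0.005]
contact_force: [-6.6, 2.7, 4.6]
grip_width: 0.0105
gripper_force: 60.6
```

```bash
python3 s.py
```

```text
45.075 [0.6376 0.0152 0.0485] psi 25.34 q7 -0.64 M [0.316 1.399 0.248] F [-6.6  2.7  4.6] w 0.010540142597624499 g 60.59988856315613
```

arm_command --plan "0 0 0 2"

```text
clock: 45.2
tcp_pos: [0.6375, 0.0153, 0.0485]
orientation: [-3.074, -0.636, 0.005]
contact_force: [-7.5, 2.1, 4.9]
grip_width: 0.0106
gripper_force: 60.6
```

```bash
python3 s.py
```

```text
45.2 [0.6375 0.0153 0.0485] psi 23.36 q7 -0.66 M [0.29  1.403 0.338] F [-7.5  2.1  4.9] w 0.010589738966674674 g 60.61690092086792
```

arm_command --plan "0 0 0 2"

```text
clock: 45.32
tcp_pos: [0.6375, 0.0153, 0.0485]
orientation: [-3.085, -0.582, 0.005]
contact_force: [-7.7, 2.4, 5.3]
grip_width: 0.0107
gripper_force: 60.6
```

```bash
python3 s.py
```

```text
45.325 [0.6375 0.0153 0.0485] psi 21.36 q7 -0.69 M [0.327 1.446 0.345] F [-7.7  2.4  5.3] w 0.010697255832146087 g 60.64575433731079
```

arm_command --plan "0 0 0 1"

```text
clock: 45.45
tcp_pos: [0.6375, 0.0154, 0.0485]
orientation: [-3.09, -0.556, 0.005]
contact_force: [-7.3, 2.1, 4.4]
grip_width: 0.0111
gripper_force: 60.7
```

```bash
python3 s.py
```

```text
45.45 [0.6375 0.0154 0.0485] psi 20.39 q7 -0.71 M [0.349 1.521 0.368] F [-7.3  2.1  4.4] w 0.011111556323855517 g 60.7078742980957
```

arm_command --plan "0 0 0 1; 0 0 0 0; 0 0 0 0"

```text
clock: 45.82
tcp_pos: [0.6374, 0.0154, 0.0485]
orientation: [-3.094, -0.529, 0.005]
contact_force: [-6.6, 2.4, 5.0]
grip_width: 0.0106
gripper_force: 60.6
```

arm_command --plan "0 0 0 0; 0 0 0 0; 0 0 -0.032 0; 0 0 -0.032 0; 0 0 0 0; 0 0 0 0" --hand 0.2

```text
clock: 46.58
tcp_pos: [0.6391, 0.0144, 0.1123]
orientation: [-3.097, -0.528, 0.0]
contact_force: [-0.2, -0.1, -0.5]
grip_width: 0.0342
gripper_force: 0.0
```

```bash
python3 s.py; python3 -c "
from h import *
rows([.4430,.1778,.112],62.8,6)"
```

```text
46.575 [0.6391 0.0144 0.1123] psi 19.34 q7 -0.77 M [-0.055 -0.002 -0.009] F [-0.2 -0.1 -0.5] w 0.03418102898318166 g 0.0
from [0.6391 0.0144 0.1123] 19.34 q7 -0.77 t 46.575
-0.0218 -0.0365 0.0001 -7.24; -0.0170 -0.0390 0.0001 -7.24; -0.0120 -0.0408 0.0001 -7.24; -0.0068 -0.0420 0.0001 -7.24; -0.0014 -0.0425 0.0001 -7.24; 0.0040 -0.0424 0.0001 -7.24
```

arm_command --plan "-0.0218 -0.0365 0 -7.2; -0.0170 -0.0390 0 -7.2; -0.0120 -0.0408 0 -7.2; -0.0068 -0.0420 0 -7.2; -0.0014 -0.0425 0 -7.2; 0.0040 -0.0424 0 -7.2; 0 0 0 0; 0 0 0 0; 0 0 0.0325 0; 0 0 0.0320 0; 0 0 0 0; 0 0 0 0"

```text
clock: 48.08
tcp_pos: [0.4444, 0.1772, 0.0488]
orientation: [2.686, 1.627, 0.001]
contact_force: [-0.4, -0.5, 0.6]
grip_width: 0.0339
gripper_force: 0.0
```

arm_command --plan "0 0 0 0; 0 0 0 0; 0 0 -0.0010 0; 0 0 0 0" --hand 1

```text
clock: 48.58
tcp_pos: [0.4432, 0.1787, 0.0494]
orientation: [-2.684, -1.631, -0.0]
contact_force: [-1.1, 1.9, -2.9]
grip_width: 0.0103
gripper_force: 59.3
```

```bash
python3 s.py
```

```text
48.575 [0.4432 0.1787 0.0494] psi 62.59 q7 -0.4 M [0.524 0.29  0.088] F [-1.1  1.9 -2.9] w 0.010334614450600013 g 59.32817816734314
```

arm_command --plan "0 0 0 3"

```text
clock: 48.7
tcp_pos: [0.4432, 0.1787, 0.0494]
orientation: [-2.726, -1.559, -0.0]
contact_force: [-2.4, 2.6, -1.9]
grip_width: 0.0106
gripper_force: 59.4
```

```bash
python3 s.py
```

```text
48.7 [0.4432 0.1787 0.0494] psi 59.52 q7 -0.44 M [0.536 0.312 0.149] F [-2.4  2.6 -1.9] w 0.010624817498643394 g 59.36349928379059
```

arm_command --plan "0 0 0 2"

```text
clock: 48.82
tcp_pos: [0.4432, 0.1787, 0.0494]
orientation: [-2.754, -1.511, 0.0]
contact_force: [-2.7, 3.7, -0.9]
grip_width: 0.0109
gripper_force: 59.6
```

```bash
python3 s.py
```

```text
48.825 [0.4432 0.1787 0.0494] psi 57.5 q7 -0.47 M [0.706 0.44  0.242] F [-2.7  3.7 -0.9] w 0.010865508590460062 g 59.59197521209717
```

Climbing already; continue in small steps.

arm_command --plan "0 0 0 2"

```text
clock: 48.95
tcp_pos: [0.4431, 0.1787, 0.0494]
orientation: [-2.78, -1.462, 0.0]
contact_force: [-2.7, 4.1, 0.7]
grip_width: 0.0108
gripper_force: 59.8
```

```bash
python3 s.py
```

```text
48.95 [0.4431 0.1787 0.0494] psi 55.48 q7 -0.5 M [0.837 0.522 0.188] F [-2.7  4.1  0.7] w 0.010826820696600731 g 59.77203726768494
```

arm_command --plan "0 0 0 2"

```text
clock: 49.08
tcp_pos: [0.4431, 0.1787, 0.0493]
orientation: [-2.805, -1.413, 0.0]
contact_force: [-2.7, 3.7, 1.4]
grip_width: 0.0109
gripper_force: 59.8
```

```bash
python3 s.py
```

```text
49.075 [0.4431 0.1787 0.0493] psi 53.47 q7 -0.52 M [0.849 0.625 0.174] F [-2.7  3.7  1.4] w 0.010867610986618058 g 59.845184683799744
```

arm_command --plan "0 0 0 2"

```text
clock: 49.2
tcp_pos: [0.4431, 0.1787, 0.0494]
orientation: [-2.829, -1.364, 0.0]
contact_force: [-3.4, 4.2, 1.4]
grip_width: 0.0102
gripper_force: 59.8
```

```bash
python3 s.py
```

```text
49.2 [0.4431 0.1787 0.0494] psi 51.47 q7 -0.55 M [0.899 0.636 0.225] F [-3.4  4.2  1.4] w 0.010217701630120438 g 59.84540820121765
```

arm_command --plan "0 0 0 2"

```text
clock: 49.32
tcp_pos: [0.4431, 0.1787, 0.0493]
orientation: [-2.852, -1.314, 0.001]
contact_force: [-3.9, 4.0, 1.5]
grip_width: 0.0107
gripper_force: 59.8
```

```bash
python3 s.py
```

```text
49.325 [0.4431 0.1787 0.0493] psi 49.47 q7 -0.57 M [0.923 0.574 0.198] F [-3.9  4.   1.5] w 0.010708414392335237 g 59.84548509120941
```

arm_command --plan "0 0 0 2"

```text
clock: 49.45
tcp_pos: [0.4431, 0.1787, 0.0493]
orientation: [-2.875, -1.264, 0.001]
contact_force: [-3.8, 4.1, 0.3]
grip_width: 0.0107
gripper_force: 59.8
```

```bash
python3 s.py
```

```text
49.45 [0.4431 0.1787 0.0493] psi 47.48 q7 -0.6 M [0.918 0.622 0.255] F [-3.8  4.1  0.3] w 0.01072168243986276 g 59.84798491001129
```

arm_command --plan "0 0 0 2"

```text
clock: 49.58
tcp_pos: [0.4431, 0.1787, 0.0493]
orientation: [-2.896, -1.214, 0.001]
contact_force: [-4.0, 4.7, 0.3]
grip_width: 0.011
gripper_force: 59.9
```

```bash
python3 s.py
```

```text
49.575 [0.4431 0.1787 0.0493] psi 45.48 q7 -0.63 M [0.848 0.609 0.276] F [-4.   4.7  0.3] w 0.01104456155795629 g 59.851094484329224
```

arm_command --plan "0 0 0 2"

```text
clock: 49.7
tcp_pos: [0.4431, 0.1787, 0.0493]
orientation: [-2.917, -1.164, 0.001]
contact_force: [-2.5, 4.4, 0.4]
grip_width: 0.0108
gripper_force: 59.9
```

```bash
python3 s.py
```

```text
49.7 [0.4431 0.1787 0.0493] psi 43.49 q7 -0.65 M [0.85  0.597 0.296] F [-2.5  4.4  0.4] w 0.010814645148512285 g 59.856730699539185
```

arm_command --plan "0 0 0 1.5"

```text
clock: 49.82
tcp_pos: [0.4431, 0.1787, 0.0493]
orientation: [-2.932, -1.126, 0.001]
contact_force: [-3.3, 4.5, 0.9]
grip_width: 0.0105
gripper_force: 59.9
```

```bash
python3 s.py
```

```text
49.825 [0.4431 0.1787 0.0493] psi 42.0 q7 -0.67 M [0.896 0.641 0.334] F [-3.3  4.5  0.9] w 0.010514104037194088 g 59.88234758377075
```

arm_command --plan "0 0 0 2"

```text
clock: 49.95
tcp_pos: [0.443, 0.1787, 0.0493]
orientation: [-2.951, -1.074, 0.001]
contact_force: [-3.7, 5.3, 1.7]
grip_width: 0.0107
gripper_force: 59.9
```

```bash
python3 s.py
```

```text
49.95 [0.443  0.1787 0.0493] psi 40.0 q7 -0.7 M [0.865 0.662 0.318] F [-3.7  5.3  1.7] w 0.010721546228132987 g 59.86461102962494
```

arm_command --plan "0 0 0 0; 0 0 0 0; 0 0 0 0; 0 0 -0.03 0; 0 0 -0.05 0; 0 0 -0.05 0; 0 0 0 0; 0 0 0 0; 0 0 0 0; 0 0 0 0" --hand 0.2

```text
clock: 51.2
tcp_pos: [0.4429, 0.1775, 0.1784]
orientation: [2.951, 1.074, -0.003]
contact_force: [-0.1, -0.4, 0.3]
grip_width: 0.0342
gripper_force: 0.0
```

```bash
python3 s.py; python3 - <<'E'
from h import *
p,d=eyes.grab_frame("top");cv2.imwrite("pics/end.png",p[:,:,::-1])
E
```

```text
51.2 [0.4429 0.1775 0.1784] psi 40.01 q7 -0.92 M [ 0.026  0.002 -0.021] F [-0.1 -0.4  0.3] w 0.034179089755351395 g 0.0
```

View pics/end.png

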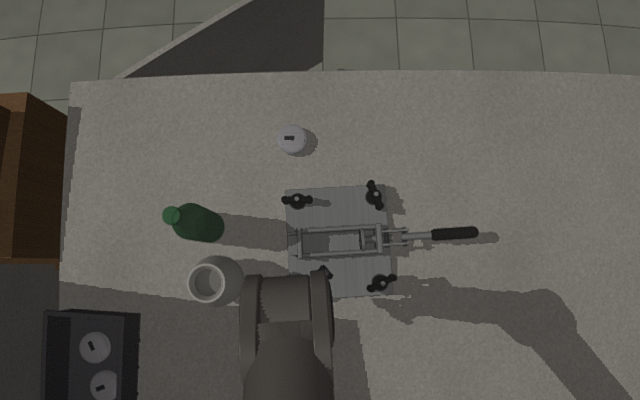

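The final top view shows the bottle (195,220), vase (208,283) and can (293,140) where they stood at the start. Nuts 1, 3 and 4 are at the angles I left them, and the hand is up clear of nut 2.

```bash
python3 -c "
from bench import ticket
print(ticket.hand_in())"
```

```text
the job is handed in; nothing more can be done
None
```

I tightened the four nuts crosswise in two rounds and handed the job in at about 51 s of the 72 allowed. The hand-in gave no verdict. By the last torque readings, good to about 0.05 N m, nuts 1, 3 and 4 were at about 0.35 to 0.37 N m and nut 2 at about 0.32, so each was snug but a little under the 0.4 target. I went back to nuts 3 and 1 in the second round because the hand's own downward push had made them read tighter than they were. I did not measure the flange's final level directly. The bottle, vase and can had not moved in the last picture, and the hand was clear.

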